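# Open the moisture analyser past its safety catch and load a wood sample

## Robot

A 6-joint arm with a two-finger parallel gripper is mounted at the origin on the work surface. World frame = base frame: x ahead of the robot, y to its left, z up, the work surface at z = 0. Lengths are in m, angles in rad, forces in N, time in s.
With the tool pointing down it reaches from about 0.2 to 0.875 m from the base axis. Payload 3.4 kg.
Tool frame: the origin (TCP) lies between the finger pads; the fingertips stand 22 mm ahead of it and the grasp point (between the pads) lies 3 mm ahead of it; z points along the fingers, y is the line along which they close (so a half turn about z gives the same grasp; the last joint's range is limited). The gripper opens to 94 mm and grips with 3 to 60 N. Pads are 16 mm wide; open, the fingers measure 119 mm over their backs; the gripper's body (75 mm by 177 mm) begins 78 mm behind the grasp point.
Start: joints at [0.991, 0.276, 1.505, -0, 1.361, -0.121], TCP at [0.255, 0.516, 0.227] pointing down, gripper open.
Joint ranges: [-2.89, 2.89], [-0.75, 2.08], [0.22, 2.7], [-1.18, 4.32], [0.11, 2.71], [-2.7, 2.7]. Speed limits (rad/s): [2.57, 2.57, 3.14, 3.14, 3.14, 3.14].

## Interface

Orientations are given as a rotation vector (axis times angle).
In Python, from plant import robot, viewer, finder gives the robot as it stands. The module is installed in compiled form; this text tells all that it offers.
- The arm moves only by the tool apply_moves, never from a script. Its argument "rows" is a list that holds one entry, the list of rows, each a list of 5 numbers: the shift along the tool's x, y, z in cm, then the turn about the tool's z in degrees, then the finger opening in cm, from 0 to 9.4. In form: [[[dx, dy, dz, twist, claw], ...]]. A call has 1 to 10 rows; each row shifts and turns the commanded pose from where the row before left it, along the tool's axes as they then stand; what a row does not reach is not made up. A row lasts 1/10 s, in which the tool goes at most 50 mm and 8.59 degrees, less where a joint would pass 70% of its speed; a pose out of reach is approached as far as the arm can. A call is refused whole if a number of a shift passes 5 or a number of a turn 8.59, either way. A call with a gripper value outside its range is refused whole. The fingers move at their own pace and stop on an object; "newtons" is the grip in N (left out, the last holds). Time passes only in rows, so rows that do not move let the fingers close. It gives the time, the measured TCP pose, the force, the opening and the grip force at its end, in the units of the state.
- robot.sense(): the state, without advancing time (a new reading comes with each control period).
- viewer.get_image(name): name is "side" or "top"; returns the picture (420x560x3 uint8, red, green, blue); there is no depth.
- viewer.camera_model(name): a dict with "camera_matrix" (3x3 intrinsics, pixels), "xyz" and "rotation" of the camera in the world. Camera axes: x right, y down, z forward; pixel columns grow to the right and rows downward; lengths in m; the calibration is good to about 2 mm. A picture is of the moment at which its call begins. camera_model takes no time and is no camera call.
- robot.hand_in(): hands the job in; it is judged then, once.
Trained networks look in the newest picture that a camera, given by its name, has taken for a name from the list of things; names that differ only in an ending like _2 or _b are one class to them, and where a whole thing is asked for, a point or a joint stands for the part that bears it (a point fixed in the world has none). Each returns a list of dicts, best first, with "conf" (0 to 1); they miss things now and then, are a little off and sometimes report something else, mostly with a low value. They report only what shows in the picture. A call takes as long as a camera call. They do not tell look-alikes from the thing itself.
- finder.masks_of(label, camera): "mask" (420x560 bool, what is visible of it) and "centre" ([row, column] in pixels, amid what is visible of it).
The state is a dict: "time_s": time; "q": joint angles; "dq": joint speeds; "effort": joint torques, N m; "tcp_pos": TCP position; "eef_rot": TCP orientation; "contact_force": force on the tool from outside, world axes, zero at the start; "moment": the same for the moment, N m; "opening": finger opening in m; "finger_force": force on a finger pad.
Only numpy, scipy, OpenCV 4.12 (cv2) and the standard library are available. Lean on these libraries where they do the work, as an engineer would, in place of code of your own. Each camera call takes 0.05 s, during which the arm holds its last target. There are 200 camera calls.

## Task

The hood of the moisture analyser has popped up a little and now hangs on its safety catch: reach under the raised front lip, push the sprung catch to the side and lift the hood past it, then raise the hood all the way up. Then stand the wood sample with the narrow stepped top, upright, on the middle of the weighing pan inside, setting it down gently, and leave the hood open. Leave the other two blocks, the bowl, the beaker and the dishes where they are.

Things in the scene. Friction and masses are not known exactly. Their poses are not given: they have to be found in the camera images.
- analyser: White bench-top moisture analyser, fixed, 300 deep (x) by 200 wide (y) mm. Origin: centre of its underside; its front looks along its own -x (roughly to the robot's right), its x points to its back, z up. Apron 18 mm high in front (x -150 to -50 mm), then the housing, 70 mm high. Under the lip a steel striker plate sticks out of the housing (x -90 to -50, y -30 to -6, z 61 to 69 mm).
- hood (a joint): Hood angle about its level hinge at the back, rad: 0 shut, grows as the front edge rises; 0.10 to 0.13 at the start, 1.8 (leaning back past upright) at the end stop. The catch stops it at about 0.15. Stiff hinge: the hood (450 g) stays where it is left; lifting takes about 6 N at the lip. White shell, 201 mm from hinge to front wall, 190 mm wide, 94 mm high.
- hinge (a point): Point on the hood's hinge axis, in the hood's middle plane, 125 mm behind and 85 mm above the analyser's origin. The axis runs along the analyser's y.
- lip (a point): Middle of the lower front edge of the grey lip on the hood's front wall; moves with the hood. Shut, it lies 240 mm in front of and 13 mm below the hinge. The lip is 140 mm wide, 8 mm thick, sticks out 39 mm; a low ridge (30 mm wide) on its top marks the catch beneath. Axes are the hood's: x to the back, y the analyser's y, z up when shut.
- paddle (a point): Middle of the -y face of the catch's steel paddle, 14 mm behind and 27 mm below the lip's lower edge. The paddle is an upright plate hanging under the middle of the lip: 37 mm deep (5 to 42 mm behind the lip's edge), 42 mm high, 5 mm thick across y, carried by the hood. Push this face towards +y. (-y is the right-hand side when facing the analyser's front.) Axes are the hood's.
- catch (a joint): Sideways travel of the catch along the hood's +y, m: 0 at rest (hooked), 0.016 at its stop. Beyond 0.010 the hood is free to rise; it springs back when let go. Spring: 4 N to start, 7 N at the stop. The hook foot at its lower back end points to -y under the striker, 50 mm below the lip's underside.
- pan (a point): Centre of the top face of the analyser's round steel weighing pan, 90 mm across, 82 mm above the bench, 5 mm in front of the analyser's origin; under the hood.
- sample: The wood sample: light wood block, loose, with a stepped top like a tenon. Foot 40 x 40 x 30 mm, on it a centred tongue 40 (x) by 22 (y) by 32 mm, 62 mm high in all, about 60 g. Origin: centre of its underside, z up.
- plain_block: Plain upright wood block 40 x 40 x 80 mm, not wanted. Origin: centre of its underside.
- flat_block: Plain low wood block 60 (x) x 40 x 30 mm, not wanted. Origin: centre of its underside.
- bowl: Copper-brown bowl, 110 mm across, 50 mm high, to be left alone. Origin: centre of its underside.
- beaker: Glass beaker, 64 mm across, 85 mm high, to be left alone. Origin: centre of its underside.
- dishes: Stack of greenish glass dishes, 90 mm across, 30 mm high, to be left alone. Origin: centre of its underside.
Not all that is in view belongs to the job. Leave any green or pink look-alike of the sample alone.

How it is judged:
By the outcome, as a careful person would: the job done as asked, in the order asked, and still so for the second after the job is handed in, with the robot touching nothing.
It also fails if it takes over 72 s, if anything falls off the work surface, if the arm or the gripper's body presses on something with over 40 N, if the wrist force passes 120 N, or if a joint passes its speed limit or range.

## Working session

There is one attempt and no reset: what is moved stays moved. The work goes in short steps, Python scripts to look and compute and a tool call to move; the robot and the scene stay as the last step left them, time stands still between calls to the robot, and variables do not carry over. Pictures are saved under pics/ and viewed, at most 12 in all, crops included, and the job is handed in when it is done.

Besides the shell and the picture viewer there is one more tool, called as a command line: name --argument value ..., lists and objects as JSON in quotes. apply_moves: Moves the arm, as the interface text tells. Its arguments: {"type":"object","properties":{"rows":{"type":"array"},"newtons":{"type":"number"}},"required":["rows"]}

```bash
mkdir -p pics
python3 - <<'E'
from plant import robot, viewer, finder
import cv2,numpy as np
for n in("side","top"):
    im=viewer.get_image(n); cv2.imwrite(f"pics/{n}0.png",im[:,:,::-1])
    m=viewer.camera_model(n); print(n,np.round(m["camera_matrix"],1).tolist(),np.round(m["xyz"],3),np.round(m["rotation"],3).tolist())
    for l in("sample","hood","paddle","lip","pan","analyser","plain_block","flat_block","bowl","beaker","dishes"):
        r=finder.masks_of(l,n); print(l,[(round(d["conf"],2),np.round(d["centre"]).astype(int).tolist(),int(d["mask"].sum())) for d in r[:4]])
s=robot.sense();print({k:np.round(v,3).tolist() for k,v in s.items()})
E
```

```text
side [[419.4, 0.0, 279.5], [0.0, 419.4, 215.2], [0.0, 0.0, 1.0]] [ 0.33  -0.797  0.777] [-2.272, 0.324, -0.129]
sample [(0.91, [409, 274], 520), (0.86, [369, 256], 718), (0.83, [360, 302], 686)]
hood [(0.91, [177, 260], 6330)]
paddle [(0.55, [218, 280], 45)]
lip [(0.56, [175, 260], 6163)]
pan [(0.97, [191, 261], 9720)]
analyser [(0.62, [192, 259], 9538)]
plain_block [(0.63, [312, 262], 854)]
flat_block [(0.88, [321, 313], 627)]
bowl [(0.89, [145, 211], 308)]
beaker [(0.62, [129, 251], 219)]
dishes [(0.93, [283, 349], 1161)]
top [[396.5, 0.0, 279.3], [0.0, 396.5, 205.8], [0.0, 0.0, 1.0]] [ 0.463 -0.043  1.211] [-2.2, 2.174, -0.056]
sample [(0.86, [252, 432], 278), (0.78, [205, 419], 292), (0.67, [166, 348], 731), (0.5, [253, 395], 284)]
hood [(0.61, [210, 238], 7533), (0.57, [212, 233], 6377)]
paddle []
lip [(0.83, [211, 231], 6410)]
pan [(0.86, [209, 243], 7621)]
analyser [(0.88, [214, 242], 7427), (0.72, [240, 361], 298)]
plain_block [(0.61, [241, 362], 236)]
flat_block [(0.77, [205, 372], 322)]
bowl [(0.9, [234, 137], 1093)]
beaker [(0.74, [190, 128], 502), (0.28, [213, 238], 7430)]
dishes [(0.68, [166, 349], 741), (0.58, [211, 233], 6460)]
{'time_s': 1.2, 'q': [0.991, 0.276, 1.505, 0.0, 1.361, -0.121], 'dq': [0.0, 0.001, 0.0, -0.002, -0.001, 0.001], 'effort': [0.001, -40.448, -23.75, 0.07, 0.025, 0.0], 'tcp_pos': [0.255, 0.516, 0.228], 'eef_rot': [0.714, 3.059, 0.0], 'contact_force': [0.1, -0.064, -0.557], 'moment': [0.014, -0.021, -0.007], 'finger_force': 0.0, 'opening': 0.095}
```

View pics/side0.png

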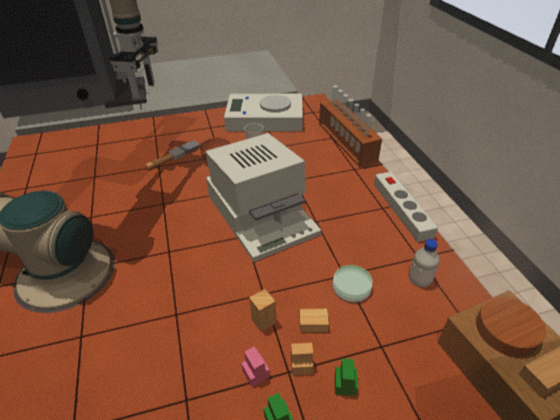

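View pics/top0.png

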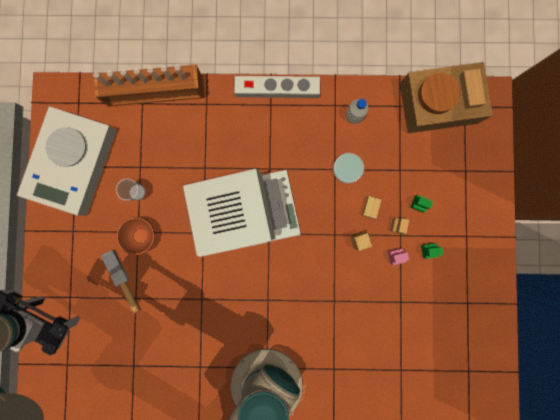

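The side view shows the analyser at about (260,190), with its lip near (275,207) and the wood sample at (302,358). The pink and green pieces are look-alikes. In the top view the sample is at (400,226) and the analyser front faces right, at about (290,205). I'll zoom in on both.

```bash
cat > h.py <<'E'
import numpy as np,cv2
from scipy.spatial.transform import Rotation as R
from plant import robot, viewer, finder
M={}
for n in("side","top"):
    m=viewer.camera_model(n); M[n]=(np.array(m["camera_matrix"]),np.array(m["xyz"]),R.from_rotvec(m["rotation"]).as_matrix() if np.size(m["rotation"])==3 else np.array(m["rotation"]))
def proj(n,P):
    K,c,r=M[n]; q=(np.atleast_2d(P)-c)@r@K.T; return q[:,:2]/q[:,2:]
def onz(n,uv,z):
    K,c,r=M[n]; d=r@np.linalg.solve(K,[uv[0],uv[1],1]); return c+d*(z-c[2])/d[2]
def tri(pairs):
    A=[];b=[]
    for n,uv in pairs:
        K,c,r=M[n]; d=r@np.linalg.solve(K,[uv[0],uv[1],1]); d/=np.linalg.norm(d); Q=np.eye(3)-np.outer(d,d); A.append(Q);b.append(Q@c)
    return np.linalg.lstsq(np.vstack(A),np.hstack(b),rcond=None)[0]
def crop(n,im,x0,y0,w,h,f,name):
    cv2.imwrite(name,cv2.resize(im[y0:y0+h,x0:x0+w,::-1],None,fx=f,fy=f,interpolation=cv2.INTER_CUBIC))
E
python3 - <<'E'
from h import *
s=cv2.imread("pics/side0.png")[:,:,::-1];t=cv2.imread("pics/top0.png")[:,:,::-1]
a=cv2.resize(s[130:260,195:330],None,fx=4,fy=4,interpolation=cv2.INTER_CUBIC)
b=cv2.resize(t[160:260,175:310],None,fx=3,fy=3,interpolation=cv2.INTER_CUBIC)
cv2.imwrite("pics/a.png",a[:,:,::-1]);
c=cv2.resize(t[185:275,345:445],None,fx=3.8,fy=3.8,interpolation=cv2.INTER_CUBIC)
o=np.zeros((342,405+380,3),np.uint8);o[:300,:405]=b;o[:342,405:]=c
cv2.imwrite("pics/b.png",o[:,:,::-1])
E
```

```text
(no output)
```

View pics/a.png

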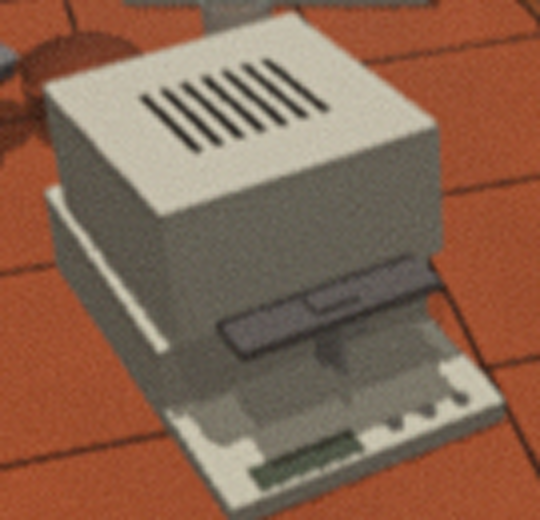

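View pics/b.png

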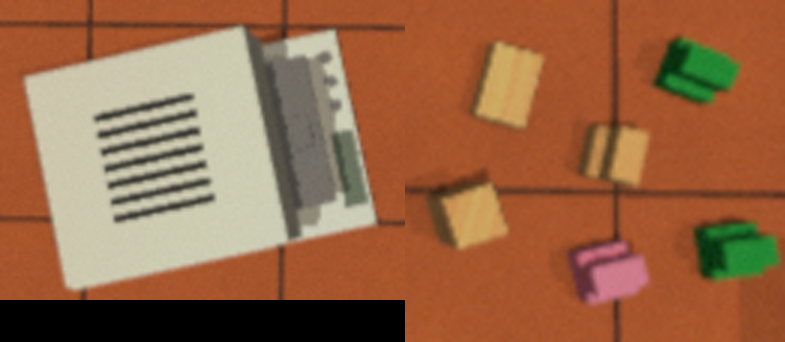

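```bash
cat >> h.py <<'E'
def A2W(p,P):
    c,s=np.cos(p[2]),np.sin(p[2]); P=np.atleast_2d(P).astype(float)
    return np.c_[p[0]+c*P[:,0]-s*P[:,1],p[1]+s*P[:,0]+c*P[:,1],P[:,2]]
def H2A(th,P):
    P=np.atleast_2d(P).astype(float);c,s=np.cos(th),np.sin(th)  # front (-x) rises
    return np.c_[.125+c*P[:,0]+s*P[:,2],P[:,1],.085-s*P[:,0]+c*P[:,2]]
E
python3 - <<'E'
from h import *
from scipy.optimize import least_squares
S=lambda x,y:(x/4+195-.4,y/4+130-.4); T=lambda x,y:(x/3+175-.3,y/3+160-.3)
L=[('top','a',(-150,-100,18),T(336,30)),('top','a',(-150,100,18),T(377,223)),
('side','a',(-150,100,18),S(230,500)),('side','a',(-150,-100,18),S(505,402)),
('side','h',(-201,95,'t'),S(163,215)),('side','h',(-201,-95,'t'),S(437,125)),('side','h',('b',95,'t'),S(47,88)),('side','h',('b',-95,'t'),S(295,13)),
('top','h',(-201,95,'t'),T(290,241)),('top','h',(-201,-95,'t'),T(245,26)),('top','h',('b',95,'t'),T(68,290)),('top','h',('b',-95,'t'),T(24,77)),
('side','h',(-240,70,-5),S(243,348)),('side','h',(-240,-70,-5),S(443,283)),('side','h',(-201,70,-5),S(220,324)),
('top','h',(-240,-70,-5),T(309,55)),('top','h',(-240,70,-5),T(336,199))]
def f(v):
    r=[]
    for n,k,P,uv in L:
        P=[v[4] if q=='t' else v[5] if q=='b' else q/1000 for q in P]
        W=A2W(v[:3],P if k=='a' else H2A(v[3],P)); r+=list(proj(n,W)[0]-uv)
    return np.array(r)
s=least_squares(f,[.4,.1,1.6,.11,.08,0],loss='soft_l1')
print(np.round(s.x,4));print(np.round(f(s.x).reshape(-1,2),1).tolist())
p=s.x[:3];th=s.x[3]
for nm,P in dict(lip=(-.24,0,-.013),paddle=(-.226,0,-.04)).items():print(nm,A2W(p,H2A(th,P)).round(4))
print('pan',A2W(p,(-.005,0,.082)))
pd=finder.masks_of
print(proj('side',A2W(p,H2A(th,(-.226,0,-.04)))), 'net 280,218')
# sample: top tongue centre z .062, from both views
print('sample top masks',[onz('top',(u,v),.03).round(4).tolist() for u,v in[(400,226)]],onz('side',(302,358.5),.031).round(4))
E
```

```text
[ 5.1450e-01  7.1000e-02  1.7919e+00  1.1240e-01  8.1100e-02 -6.0000e-04]
[[-0.1, -0.3], [0.1, 0.0], [0.4, 3.0], [0.2, 0.1], [-0.7, 0.2], [0.7, 0.0], [-1.2, -0.3], [-0.3, 0.3], [-0.3, -0.3], [-0.4, -0.3], [-0.3, -1.1], [0.5, -0.5], [-0.1, 1.5], [-0.2, -0.4], [-1.2, -0.2], [-1.1, -0.4], [0.3, 0.5]]
lip [[ 0.5397 -0.0411  0.099 ]]
paddle [[ 0.5373 -0.0305  0.0706]]
pan [[0.51556281 0.0661573  0.082     ]]
[[279.02863437 217.52870282]] net 280,218
sample top masks [[0.4774, -0.3917, 0.03]] [ 0.4792 -0.3959  0.031 ]
```

```bash
cat >> h.py <<'E'
def plan(wps,twist=None,step=4.5,claw=0,start=None):
    """wps: world TCP points; twist: total tool-z twist (deg) per leg"""
    s=robot.sense(); p=np.array(s["tcp_pos"]);r=R.from_rotvec(s["eef_rot"])
    for i,w in enumerate(wps):
        w=np.array(w,float); tw=(twist[i] if twist else 0)
        n=max(1,int(np.ceil(max(np.linalg.norm(w-p)*100/step,abs(tw)/8.5-1e-9)))); rows=[]
        for k in range(n):
            d=np.round(r.as_matrix().T@((w-p)/(n-k))*100,1); t=round(tw/n,1)
            rows.append([*d.tolist(),t,claw]); p=p+r.as_matrix()@d/100; r=r*R.from_euler('z',t,degrees=True)
        print(n,rows)
def st():
    s=robot.sense();m=R.from_rotvec(s["eef_rot"]).as_matrix()
    print('t',round(s["time_s"],2),'tcp',np.round(s["tcp_pos"],4),'\nX',m[:,0].round(3),'Y',m[:,1].round(3),'Z',m[:,2].round(3),'\nq',np.round(s["q"],3),'F',np.round(s["contact_force"],1),'op',round(float(s["opening"]),4),'ff',round(float(s["finger_force"]),1))
E
python3 -c "
from h import *
st()
plan([(.36,.28,.36),(.38,-.12,.38),(.10,-.35,.36)],[40,70,40])"
```

```text
t 1.2 tcp [0.2547 0.5156 0.2275] 
X [-0.897  0.443 -0.   ] Y [0.443 0.897 0.   ] Z [ 0.  0. -1.] 
q [ 0.991  0.276  1.505  0.     1.361 -0.121] F [ 0.1 -0.1 -0.6] op 0.0947 ff 0.0
7 [[-2.8, -2.4, -1.9, 5.7, 0], [-3.1, -2.0, -1.9, 5.7, 0], [-3.2, -1.7, -1.9, 5.7, 0], [-3.4, -1.4, -1.9, 5.7, 0], [-3.5, -1.1, -1.9, 5.7, 0], [-3.7, -0.7, -1.9, 5.7, 0], [-3.7, -0.4, -1.9, 5.7, 0]]
9 [[-4.2, -1.6, -0.2, 7.8, 0], [-4.3, -1.0, -0.2, 7.8, 0], [-4.4, -0.4, -0.2, 7.8, 0], [-4.4, 0.2, -0.2, 7.8, 0], [-4.4, 0.8, -0.2, 7.8, 0], [-4.2, 1.4, -0.2, 7.8, 0], [-4.0, 1.9, -0.3, 7.8, 0], [-3.7, 2.5, -0.2, 7.8, 0], [-3.4, 2.9, -0.3, 7.8, 0]]
9 [[-4.0, -0.3, 0.2, 4.4, 0], [-4.0, 0.0, 0.2, 4.4, 0], [-4.0, 0.3, 0.2, 4.4, 0], [-4.0, 0.6, 0.2, 4.4, 0], [-3.9, 1.0, 0.2, 4.4, 0], [-3.8, 1.2, 0.3, 4.4, 0], [-3.7, 1.5, 0.2, 4.4, 0], [-3.6, 1.9, 0.3, 4.4, 0], [-3.5, 2.1, 0.2, 4.4, 0]]
```

apply_moves --rows '[[[-2.8, -2.4, -1.9, 5.7, 0], [-3.1, -2.0, -1.9, 5.7, 0], [-3.2, -1.7, -1.9, 5.7, 0], [-3.4, -1.4, -1.9, 5.7, 0], [-3.5, -1.1, -1.9, 5.7, 0], [-3.7, -0.7, -1.9, 5.7, 0], [-3.7, -0.4, -1.9, 5.7, 0]]]' --newtons 40

```text
time_s: 1.9
tcp_pos: [0.3601, 0.2782, 0.3614]
eef_rot: [1.72, 2.628, 0.001]
contact_force: [0.1, 0.8, 1.2]
opening: 0.0415
finger_force: 0.0
```

apply_moves --rows '[[[-4.2, -1.6, -0.2, 7.8, 0], [-4.3, -1.0, -0.2, 7.8, 0], [-4.4, -0.4, -0.2, 7.8, 0], [-4.4, 0.2, -0.2, 7.8, 0], [-4.4, 0.8, -0.2, 7.8, 0], [-4.2, 1.4, -0.2, 7.8, 0], [-4.0, 1.9, -0.3, 7.8, 0], [-3.7, 2.5, -0.2, 7.8, 0], [-3.4, 2.9, -0.3, 7.8, 0]]]'

```text
time_s: 2.8
tcp_pos: [0.3793, -0.1216, 0.3808]
eef_rot: [2.92, 1.158, 0.002]
contact_force: [0.3, -0.3, 1.0]
opening: 0.0005
finger_force: 0.0
```

apply_moves --rows '[[[-4.0, -0.3, 0.2, 4.4, 0], [-4.0, 0.0, 0.2, 4.4, 0], [-4.0, 0.3, 0.2, 4.4, 0], [-4.0, 0.6, 0.2, 4.4, 0], [-3.9, 1.0, 0.2, 4.4, 0], [-3.8, 1.2, 0.3, 4.4, 0], [-3.7, 1.5, 0.2, 4.4, 0], [-3.6, 1.9, 0.3, 4.4, 0], [-3.5, 2.1, 0.2, 4.4, 0]]]'

```text
time_s: 3.7
tcp_pos: [0.0987, -0.3508, 0.3606]
eef_rot: [3.139, 0.104, 0.001]
contact_force: [1.7, -0.8, 0.1]
opening: 0.0002
finger_force: 0.0
```

```bash
python3 -c "
from h import *
st()"
```

```text
t 3.7 tcp [ 0.0987 -0.3508  0.3606] 
X [0.998 0.066 0.   ] Y [ 0.066 -0.998  0.001] Z [ 0.    -0.001 -1.   ] 
q [-1.489 -0.106  1.615  0.     1.632  0.016] F [ 1.7 -0.8  0.1] op 0.0002 ff 0.0
```

apply_moves --rows '[[[0, -5, 0, 0, 0], [0, -5, 0, 0, 0], [0, -5, 0, 0, 0], [0, -5, 0, 0, 0], [0, -5, 0, 0, 0]]]'

```text
time_s: 4.2
tcp_pos: [0.0825, -0.0987, 0.3602]
eef_rot: [-3.14, -0.109, -0.0]
contact_force: [0.6, 0.3, 0.4]
opening: 0.0004
finger_force: 0.0
```

```bash
python3 -c "
from h import *
st()"
```

```text
t 4.2 tcp [ 0.0825 -0.0987  0.3602] 
X [0.998 0.069 0.   ] Y [ 0.069 -0.998 -0.   ] Z [ 0.  0. -1.] 
q [-1.446 -0.523  1.842  0.     1.822  0.056] F [0.6 0.3 0.4] op 0.0004 ff 0.0
```

apply_moves --rows '[[[0, 1, -5, 0, 0], [0, 1, -5, 0, 0], [0, 1, -5, 0, 0], [0, 1, -5, 0, 0], [0, 0, -5, 0, 0], [0, 0, -5, 0, 0], [0, 0, -5, 0, 0], [0, 0, -5, 0, 0]]]'

```text
time_s: 5.0
tcp_pos: [0.0859, -0.1408, 0.7528]
eef_rot: [3.129, 0.11, 0.001]
contact_force: [-10.0, 81.5, 1.3]
opening: 0.0008
finger_force: 0.0
```

```bash
python3 -c "
from h import *
st()"
```

```text
t 5.0 tcp [ 0.0859 -0.1408  0.7528] 
X [0.998 0.07  0.   ] Y [ 0.07  -0.997  0.01 ] Z [ 0.001 -0.01  -1.   ] 
q [-1.457e+00 -1.290e-01  5.490e-01 -1.000e-03  2.711e+00  4.300e-02] F [-10.   81.5   1.3] op 0.0008 ff 0.0
```

apply_moves --rows '[[[0, 1, 3, 0, 0], [0, 2, 4, 0, 0], [0, 2, 4, 0, 0]]]'

```text
time_s: 5.3
tcp_pos: [0.0895, -0.1924, 0.6411]
eef_rot: [3.13, 0.11, 0.001]
contact_force: [0.3, -0.9, -0.1]
opening: 0.0005
finger_force: 0.0
```

```bash
python3 -c "
from h import *
st()"
```

```text
t 5.3 tcp [ 0.0895 -0.1924  0.6411] 
X [0.998 0.07  0.   ] Y [ 0.07  -0.998  0.009] Z [ 0.001 -0.009 -1.   ] 
q [-1.468 -0.225  0.999 -0.     2.358  0.032] F [ 0.3 -0.9 -0.1] op 0.0005 ff 0.0
```

```bash
cat > kin.py <<'E'
import numpy as np
from scipy.spatial.transform import Rotation as R
from scipy.optimize import least_squares
LO=np.array([-2.89,-.75,.22,-1.18,.11,-2.7]);HI=np.array([2.89,2.08,2.7,4.32,2.71,2.7])
def fk(q,g):
    L2,L3,e,d1,Lt,off,a1=g
    A=R.from_euler('z',q[0]); B=A*R.from_euler('y',q[1]); C=A*R.from_euler('y',q[1]+q[2]); W=C*R.from_euler('ZYZ',[q[3],q[4],q[5]+np.pi/2])
    return A.apply([a1,off,d1])+B.apply([0,0,L2])+C.apply([e,0,L3])+W.apply([0,0,Lt]),W
def ik(p,Rt,g,q0,w=1.):
    f=lambda q:(lambda o:np.r_[o[0]-p,w*(Rt.inv()*o[1]).as_rotvec()])(fk(q,g))
    return least_squares(f,np.clip(q0,LO+1e-6,HI-1e-6),bounds=(LO,HI),xtol=1e-12,ftol=1e-12)
E
cat > fit.py <<'E'
from kin import *
D=[([.991,.276,1.505,0,1.361,-.121],[.2547,.5156,.2275]),([-1.489,-.106,1.615,0,1.632,.016],[.0987,-.3508,.3606]),([-1.446,-.523,1.842,0,1.822,.056],[.0825,-.0987,.3602]),([-1.468,-.225,.999,0,2.358,.032],[.0895,-.1924,.6411]),([-1.457,-.129,.549,-.001,2.711,.043],[.0859,-.1408,.7528])]
# a1=0 assumed; reach .875 down
f=lambda g:np.concatenate([fk(q,np.r_[g,0])[0]-p for q,p in D])
s=least_squares(f,[.45,.4,0.,.2,.2,.07]);print(np.round(s.x,4),np.round(f(s.x)*1000,1).reshape(-1,3).tolist())
E
python3 fit.py
```

```text
[0.6303 0.4211 0.0601 0.1636 0.396  0.0695] [[-0.1, 0.1, -0.1], [-0.2, 0.1, -0.2], [-0.1, -0.0, 0.2], [0.2, 0.1, 0.1], [-0.0, -0.1, -0.1]]
```

```bash
cat > sim.py <<'E'
from kin import *
G=np.array([.6303,.4211,.0601,.1636,.396,.0695,0])
def run(q,rows,w,vlim=True):
    p,Rt=fk(q,G)
    for d in rows:
        s=ik(p+Rt.apply(np.array(d[:3])/100),Rt*R.from_euler('z',d[3],degrees=True),G,q,w); q=s.x; p,Rt=fk(q,G)
    return q,p,Rt
if __name__=="__main__":
    q0=np.array([-1.446,-.523,1.842,0,1.822,.056])
    for w in(.05,.1,.2,.3,.5,1):
        q,p,Rt=run(q0,[[0,1,-5,0]]*4+[[0,0,-5,0]]*4,w); print(w,p.round(4),Rt.as_matrix()[:,2].round(4),q.round(3))
    # feasibility of tilted pose at the paddle
    h=np.array([-.219,.976,0]);
    for ph in(.3,.5,.7,.9,1.1):
        Z=np.sin(ph)*h-np.cos(ph)*np.array([0,0,1]); best=None
        for sgn in(1,-1):
            Y=sgn*np.array([.976,.219,0]); X=np.cross(Y,Z)
            for q0 in([0,.5,1.5,0,1.4,0],[0,.5,1.5,1.2,1.4,0],[0,.5,1.5,-1,1.4,0],[0,.5,1.5,3,1.4,1]):
                s=ik(np.array([.56,-.04,.08]),R.from_matrix(np.c_[X,Y,Z]),G,q0)
                if s.cost<1e-8: print(ph,sgn,s.x.round(2))
E
python3 sim.py
```

```text
0.05 [ 0.0852 -0.1384  0.7599] [-1.00e-04 -4.48e-02 -9.99e-01] [-1.446 -0.134  0.521 -0.014  2.71   0.044]
0.1 [ 0.0853 -0.1386  0.7587] [-1.000e-04 -3.940e-02 -9.992e-01] [-1.447 -0.134  0.526 -0.012  2.71   0.044]
0.2 [ 0.0855 -0.139   0.7558] [ 1.000e-04 -2.670e-02 -9.996e-01] [-1.451 -0.133  0.538 -0.007  2.71   0.044]
0.3 [ 0.0857 -0.1392  0.7537] [ 1.000e-04 -1.740e-02 -9.998e-01] [-1.453 -0.132  0.546 -0.005  2.71   0.045]
0.5 [ 0.0858 -0.1395  0.7517] [ 1.0e-04 -8.4e-03 -1.0e+00] [-1.455e+00 -1.310e-01  5.550e-01 -2.000e-03  2.710e+00  4.500e-02]
1 [ 0.0859 -0.1396  0.7505] [ 1.0e-04 -2.8e-03 -1.0e+00] [-1.456e+00 -1.310e-01  5.600e-01 -1.000e-03  2.710e+00  4.500e-02]
0.3 1 [-0.37  0.45  1.67  0.27  1.2  -0.71]
0.3 1 [-0.37  0.45  1.67  0.27  1.2  -0.71]
0.3 1 [-0.37  0.45  1.67  0.27  1.2  -0.71]
0.3 1 [-0.37  0.45  1.67  0.27  1.2  -0.71]
0.3 -1 [-0.37  0.45  1.67  0.27  1.2   2.43]
0.3 -1 [-0.37  0.45  1.67  0.27  1.2   2.43]
0.3 -1 [-0.37  0.45  1.67  0.27  1.2   2.43]
0.5 1 [-0.47  0.53  1.62  0.39  1.35 -0.84]
0.5 1 [-0.47  0.53  1.62  0.39  1.35 -0.84]
0.5 1 [-0.47  0
[... 575 characters left out ...]
   0.73  1.51  0.57  1.63 -1.  ]
0.9 1 [-0.6   0.73  1.51  0.57  1.63 -1.  ]
0.9 1 [-0.6   0.73  1.51  0.57  1.63 -1.  ]
0.9 1 [-0.6   0.73  1.51  0.57  1.63 -1.  ]
0.9 -1 [-0.6   0.73  1.51  0.57  1.63  2.14]
0.9 -1 [-0.6   0.73  1.51  0.57  1.63  2.14]
0.9 -1 [-0.6   0.73  1.51  0.57  1.63  2.14]
0.9 -1 [-0.6   0.73  1.51  0.57  1.63  2.14]
1.1 1 [-0.64  0.84  1.47  0.64  1.77 -1.05]
1.1 1 [-0.64  0.84  1.47  0.64  1.77 -1.05]
1.1 1 [-0.64  0.84  1.47  0.64  1.77 -1.05]
1.1 1 [-0.64  0.84  1.47  0.64  1.77 -1.05]
1.1 -1 [-0.64  0.84  1.47  0.64  1.77  2.09]
1.1 -1 [-0.64  0.84  1.47  0.64  1.77  2.09]
1.1 -1 [-0.64  0.84  1.47  0.64  1.77  2.09]
1.1 -1 [-0.64  0.84  1.47  0.64  1.77  2.09]
```

```bash
cat > s2.py <<'E'
from sim import *
for r,z in((.3,.5),(.3,.6),(.45,.5)):
  for w in(.3,.5):
    for sg in(1,-1):
        q=np.array([.22,-.1,1.,0,2.2,sg*2.69]); 
        az=.22; p=R.from_euler('z',az).apply([r,.07,z]); Rt=R.from_euler('z',az)*R.from_euler('ZYZ',[0,np.pi,sg*2.69+np.pi/2])
        q=ik(p,Rt,G,q).x; q0=q
        out=[]
        for k in range(3):
            q,p1,R1=run(q,[[0,0,0,sg*8.5]]*5,w); Z=R1.as_matrix()[:,2]; h=np.array([-.219,.976,0])
            out.append((Z.round(2).tolist(),(p1-p).round(3).tolist()))
        print(r,z,w,sg,q0[1:3].round(2),out,q.round(2))
E
python3 s2.py
```

```text
0.3 0.5 0.3 1 [-0.18  1.34] [([0.03, 0.22, -0.97], [-0.008, -0.074, -0.007]), ([0.17, 0.37, -0.91], [-0.052, -0.125, -0.021]), ([0.33, 0.38, -0.87], [-0.104, -0.135, -0.03])] [-1.75 -0.46  1.69  0.36  2.34  2.7 ]
0.3 0.5 0.3 -1 [-0.18  1.34] [([0.13, -0.19, -0.97], [-0.04, 0.067, -0.009]), ([0.33, -0.3, -0.9], [-0.106, 0.107, -0.035]), ([0.53, -0.3, -0.79], [-0.18, 0.114, -0.073])] [ 1.69 -0.07  1.62 -0.56  1.96 -2.7 ]
0.3 0.5 0.5 1 [-0.18  1.34] [([0.02, 0.13, -0.99], [-0.018, -0.122, -0.007]), ([0.11, 0.21, -0.97], [-0.093, -0.192, -0.018]), ([0.2, 0.21, -0.96], [-0.168, -0.197, -0.024])] [-1.84 -0.45  1.58  0.17  2.26  2.7 ]
0.3 0.5 0.5 -1 [-0.18  1.34] [([0.08, -0.12, -0.99], [-0.074, 0.112, -0.01]), ([0.22, -0.17, -0.96], [-0.204, 0.168, -0.038]), ([0.36, -0.14, -0.92], [-0.345, 0.147, -0.078])] [ 1.95 -0.06  1.5  -0.31  1.96 -2.7 ]
0.3 0.6 0.3 1 [-0.11  1.04] [([0.04, 0.19, -0.98], [-0.009, -0.088, -0.01]), ([0.18, 0.31, -0.94], [-0.058, -0.143, -0.026]), ([0.32, 0.3, -0.9], [-0.11, -0.152, -0.037])] [-1.8  -0.42  1.42  0.42  2.5   2.7 ]
0.3 0.6 0.3 -1 [-0.11  1.04] [([0.11, -0
[... 743 characters left out ...]
 [-0.086, -0.204, -0.079])] [-1.07 -0.14  1.71  0.6   1.93  2.7 ]
0.45 0.5 0.3 -1 [0.06 1.12] [([0.11, -0.18, -0.98], [-0.037, 0.076, -0.014]), ([0.29, -0.32, -0.9], [-0.093, 0.127, -0.047]), ([0.51, -0.39, -0.77], [-0.152, 0.15, -0.093])] [ 1.27  0.08  1.53 -0.66  1.76 -2.7 ]
0.45 0.5 0.5 1 [0.06 1.12] [([0.02, 0.15, -0.99], [-0.013, -0.158, -0.016]), ([0.11, 0.27, -0.96], [-0.096, -0.278, -0.048]), ([0.25, 0.32, -0.91], [-0.219, -0.332, -0.082])] [-1.44 -0.19  1.63  0.32  1.99  2.7 ]
0.45 0.5 0.5 -1 [0.06 1.12] [([0.08, -0.12, -0.99], [-0.08, 0.141, -0.018]), ([0.22, -0.19, -0.96], [-0.212, 0.225, -0.063]), ([0.38, -0.2, -0.9], [-0.355, 0.24, -0.125])] [ 1.6   0.11  1.46 -0.4   1.79 -2.7 ]
```

```bash
cat > s3.py <<'E'
from sim import *
import itertools
h=np.array([-.219,.976,0])
for r,z,az in((.45,.5,.22),(.5,.4,.3),(.5,.4,0),(.55,.3,.22)):
  for w in(.45,):
    p=R.from_euler('z',az).apply([r,.07,z]); Rt=R.from_euler('z',az)*R.from_euler('ZYZ',[0,np.pi,2.69+np.pi/2])
    q=ik(p,Rt,G,[az,-.1,1.,0,2.2,2.69]).x;seq=[]
    for k in range(20):
        best=None; p0,R0=fk(q,G)
        for d in itertools.product((-3.,0,3.),repeat=3):
            dl=R0.inv().apply(d)
            s=ik(p0+np.array(d)/100,R0*R.from_euler('z',8.5,degrees=True),G,q,w); pp,R1=fk(s.x,G); Z=R1.as_matrix()[:,2]
            sc=Z@h-.3*abs(Z@[.976,.219,0])-1.*np.linalg.norm(pp-p)**2
            if best is None or sc>best[0]: best=(sc,s.x,d)
        q=best[1]; seq.append(best[2])
    pp,R1=fk(q,G); print(r,z,az,'->',pp.round(3),R1.as_matrix()[:,2].round(2),q.round(2)); print(seq)
E
time python3 s3.py
```

```text
0.45 0.5 0.22 -> [0.401 0.142 0.426] [ 0.42  0.86 -0.29] [-0.93 -0.07  2.13  1.07  1.82  2.7 ]
[(-3.0, 3.0, -3.0), (-3.0, 3.0, 0), (0, 3.0, 0), (3.0, 3.0, 3.0), (3.0, 3.0, 0), (3.0, 3.0, 3.0), (0, 3.0, 3.0), (3.0, 3.0, 0), (3.0, 3.0, 3.0), (3.0, 3.0, 3.0), (0, 3.0, 3.0), (3.0, 3.0, 3.0), (3.0, 3.0, 3.0), (0, 3.0, 3.0), (3.0, 3.0, 3.0), (0, 3.0, 3.0), (3.0, 3.0, 3.0), (0, 3.0, 3.0), (0, 3.0, 3.0), (0, 3.0, 3.0)]
0.5 0.4 0.3 -> [0.426 0.234 0.401] [ 0.3   0.93 -0.2 ] [-0.62  0.07  2.19  1.22  1.68  2.7 ]
[(-3.0, 3.0, -3.0), (-3.0, 3.0, 0), (-3.0, 3.0, 3.0), (3.0, 3.0, 3.0), (3.0, 3.0, 3.0), (0, 3.0, 3.0), (3.0, 3.0, 3.0), (3.0, 3.0, 3.0), (3.0, 3.0, 3.0), (0, 3.0, 3.0), (3.0, 3.0, 3.0), (0, 3.0, 3.0), (0, 3.0, 3.0), (3.0, 3.0, 3.0), (0, 3.0, 3.0), (0, 3.0, 3.0), (0, 3.0, 3.0), (0, 3.0, 3.0), (0, 3.0, 3.0), (0, 0, 3.0)]
0.5 0.4 0 -> [0.455 0.062 0.357] [ 0.52  0.83 -0.23] [-1.    0.16  2.19  1.09  1.71  2.7 ]
[(0, 3.0, -3.0), (0, 3.0, 0), (3.0, 3.0, 3.0), (0, 3.0, 3.0), (3.0, 3.0, 0), (3.0, 3.0, 3.0), (3.0, 3.0, 3.0), (0, 3.0, 3.0), (3.0, 3.0, 3.0), (0, 3.0, 3.0), (3.0, 3.0, 3.0), (0, 3.0, 3.0), (0, 3.0, 3.0), (3.0, 3.0, 3.0), (0, 3.0, 3.0), (0, 3.0, 3.0), (0, 0, 3.0), (0, 0, 3.0), (0, 0, 3.0), (0, -3.0, -3.0)]
0.55 0.3 0.22 -> [0.459 0.18  0.221] [ 0.32  0.89 -0.32] [-0.67  0.38  2.3   1.14  1.42  2.7 ]
[(-3.0, 3.0, -3.0), (-3.0, 3.0, 3.0), (0, 3.0, 3.0), (3.0, 3.0, 3.0), (3.0, 3.0, 3.0), (3.0, 3.0, 3.0), (0, 3.0, 3.0), (3.0, 3.0, 3.0), (0, 3.0, 3.0), (3.0, 3.0, 3.0), (0, 3.0, 3.0), (0, 3.0, 3.0), (0, 3.0, 3.0), (0, 3.0, 3.0), (0, 0, 3.0), (0, 0, 3.0), (3.0, -3.0, -3.0), (-3.0, 0, -3.0), (0, 0, -3.0), (-3.0, 0, -3.0)]
real	0m8.411s
user	0m8.968s
sys	0m0.040s
```

```bash
python3 -c "
from h import *
plan([(.35,-.05,.5),(.30,.34,.5)],[8,16],claw=0)"
```

```text
8 [[3.4, -1.6, 1.7, 1.0, 0], [3.3, -1.6, 1.8, 1.0, 0], [3.3, -1.7, 1.7, 1.0, 0], [3.3, -1.7, 1.8, 1.0, 0], [3.3, -1.8, 1.7, 1.0, 0], [3.2, -1.9, 1.8, 1.0, 0], [3.2, -1.9, 1.7, 1.0, 0], [3.2, -1.9, 1.8, 1.0, 0]]
9 [[-0.9, -4.3, -0.0, 1.8, 0], [-1.0, -4.3, -0.0, 1.8, 0], [-1.1, -4.2, -0.1, 1.8, 0], [-1.3, -4.2, -0.0, 1.8, 0], [-1.4, -4.1, -0.1, 1.8, 0], [-1.5, -4.1, -0.0, 1.8, 0], [-1.6, -4.1, -0.1, 1.8, 0], [-1.8, -4.0, -0.0, 1.8, 0], [-1.9, -3.9, -0.1, 1.8, 0]]
```

apply_moves --rows '[[[3.4, -1.6, 1.7, 1.0, 0], [3.3, -1.6, 1.8, 1.0, 0], [3.3, -1.7, 1.7, 1.0, 0], [3.3, -1.7, 1.8, 1.0, 0], [3.3, -1.8, 1.7, 1.0, 0], [3.2, -1.9, 1.8, 1.0, 0], [3.2, -1.9, 1.7, 1.0, 0], [3.2, -1.9, 1.8, 1.0, 0]]]'

```text
time_s: 6.1
tcp_pos: [0.3511, -0.0465, 0.5003]
eef_rot: [3.136, -0.108, 0.002]
contact_force: [-0.3, -0.7, -0.0]
opening: 0.0007
finger_force: 0.0
```

apply_moves --rows '[[[-0.9, -4.3, 0, 1.8, 0], [-1.0, -4.3, 0, 1.8, 0], [-1.1, -4.2, -0.1, 1.8, 0], [-1.3, -4.2, 0, 1.8, 0], [-1.4, -4.1, -0.1, 1.8, 0], [-1.5, -4.1, 0, 1.8, 0], [-1.6, -4.1, -0.1, 1.8, 0], [-1.8, -4.0, 0, 1.8, 0], [-1.9, -3.9, -0.1, 1.8, 0]]]'

```text
time_s: 7.0
tcp_pos: [0.2986, 0.3442, 0.5034]
eef_rot: [3.09, -0.551, 0.002]
contact_force: [0.7, -0.7, -0.5]
opening: 0.0005
finger_force: 0.0
```

```bash
cat > greedy.py <<'E'
from h import st,robot
from sim import *
import itertools,sys
def greedy(q,n,home,w=.45,mag=3.,tw=4.,hd=(-.219,.976,0)):
    h=np.array(hd);l=np.array([h[1],-h[0],0]);rows=[];home=np.array(home)
    for k in range(n):
        best=None;p0,R0=fk(q,G)
        for d in itertools.product((-mag,0,mag),repeat=3):
            s=ik(p0+np.array(d)/100,R0*R.from_euler('z',tw,degrees=True),G,q,w);pp,R1=fk(s.x,G);Z=R1.as_matrix()[:,2]
            sc=Z@h-.3*abs(Z@l)-np.linalg.norm(pp-home)**2
            if best is None or sc>best[0]:best=(sc,s.x,d)
        q=best[1];rows.append(R0.inv().apply(best[2]).round(1).tolist()+[tw,0])
    p,R1=fk(q,G);print(rows);print('pred',p.round(3),R1.as_matrix()[:,2].round(3),q.round(3))
if __name__=="__main__":
    st();q=np.array(robot.sense()["q"]);p,_=fk(q,G);print('fk',p.round(4))
    a=[float(x) for x in sys.argv[1:]]
    greedy(q,int(a[0]),p,tw=a[1])
E
python3 greedy.py 6 5
```

```text
t 7.0 tcp [0.2986 0.3442 0.5034] 
X [ 0.938 -0.346  0.002] Y [-0.346 -0.938  0.003] Z [ 0.001 -0.003 -1.   ] 
q [ 0.706  0.062  1.113 -0.003  1.968  2.628] F [ 0.7 -0.7 -0.5] op 0.0005 ff 0.0
fk [0.2985 0.3441 0.5034]
[[-3.9, -1.8, 3.0, 5.0, 0], [-3.9, -1.6, 0.1, 5.0, 0], [-3.9, -1.6, 0.3, 5.0, 0], [-4.2, -1.7, -2.5, 5.0, 0], [-4.3, -1.7, -2.3, 5.0, 0], [-4.4, -1.7, -2.1, 5.0, 0]]
pred [0.244 0.361 0.528] [-0.136  0.206 -0.969] [ 0.583 -0.011  1.16   0.272  1.979  2.7  ]
```

apply_moves --rows '[[[0, 0, 0, 2, 0], [0, 0, 0, 1.5, 0], [-0.5, -0.2, 0, 1, 0], [-1, -0.5, 0, 1, 0], [-2, -1, 0.5, 2, 0], [-3, -1.5, 0.5, 4, 0], [-3.9, -1.7, 0.5, 5, 0]]]'

```text
time_s: 7.7
tcp_pos: [0.3024, 0.3318, 0.4835]
eef_rot: [-3.005, 0.75, 0.082]
contact_force: [-0.0, 0.5, -0.1]
opening: 0.0
finger_force: 0.0
```

```bash
python3 greedy.py 6 5
```

```text
t 7.7 tcp [0.3024 0.3318 0.4835] 
X [ 0.882 -0.468 -0.062] Y [-0.47  -0.882 -0.029] Z [-0.041  0.055 -0.998] 
q [0.619 0.036 1.192 0.073 1.915 2.704] F [-0.   0.5 -0.1] op 0.0 ff 0.0
fk [0.3011 0.3334 0.4835]
[[-3.9, -1.1, 3.3, 5.0, 0], [-4.4, -1.3, -2.5, 5.0, 0], [-4.5, -1.3, -2.3, 5.0, 0], [-4.6, -1.3, -2.1, 5.0, 0], [-4.7, -1.3, -1.8, 5.0, 0], [-4.7, -1.3, -1.6, 5.0, 0]]
pred [0.23  0.318 0.545] [-0.156  0.31  -0.938] [ 0.391 -0.098  1.227  0.392  2.009  2.7  ]
```

apply_moves --rows '[[[-4, -1, 1, 5, 0], [-4, -1, 1, 5, 0], [-4, -1, 1, 5, 0], [-4, -1, 1, 5, 0], [-4, -1, 1, 5, 0], [-4, -1, 1, 5, 0]]]'

```text
time_s: 8.3
tcp_pos: [0.2571, 0.279, 0.4129]
eef_rot: [-2.757, 1.037, 0.307]
contact_force: [-1.0, 0.8, 0.1]
opening: 0.0004
finger_force: 0.0
```

```bash
python3 greedy.py 8 5
```

```text
t 8.3 tcp [0.2571 0.279  0.4129] 
X [ 0.735 -0.628 -0.254] Y [-0.665 -0.74  -0.095] Z [-0.129  0.239 -0.963] 
q [ 0.366 -0.116  1.532  0.277  1.754  2.704] F [-1.   0.8  0.1] op 0.0004 ff 0.0
fk [0.2534 0.2857 0.4139]
[[-4.9, -0.5, -1.8, 5.0, 0], [-4.9, -0.4, -1.5, 5.0, 0], [-5.0, -0.3, -1.3, 5.0, 0], [-5.1, -0.2, -1.0, 5.0, 0], [-3.3, -2.3, -1.3, 5.0, 0], [-1.7, -4.6, -1.7, 5.0, 0], [-1.9, -4.6, -1.5, 5.0, 0], [-3.6, -2.1, -0.8, 5.0, 0]]
pred [0.238 0.256 0.541] [-0.163  0.59  -0.791] [-0.159 -0.197  1.454  0.691  2.078  2.7  ]
```

apply_moves --rows '[[[-4.9, -0.5, -1.8, 5, 0], [-4.9, -0.4, -1.5, 5, 0], [-4.9, -0.3, -1.3, 5, 0], [-4.9, -0.2, -1, 5, 0], [-3.3, -2.3, -1.3, 5, 0], [-1.7, -4.6, -1.7, 5, 0], [-1.9, -4.6, -1.5, 5, 0], [-3.6, -2.1, -0.8, 5, 0]]]'

```text
time_s: 9.1
tcp_pos: [0.2531, 0.1746, 0.5135]
eef_rot: [-2.321, 1.48, 0.547]
contact_force: [0.1, 0.6, -0.1]
opening: 0.0003
finger_force: 0.0
```

```bash
python3 - <<'E'
import re
s=open('fit.py').read().replace("]\n# a1","]\nfrom h import robot\nc=robot.sense()\nD+=[([.619,.036,1.192,.073,1.915,2.704],[.3024,.3318,.4835]),([.366,-.116,1.532,.277,1.754,2.704],[.2571,.279,.4129]),(c['q'],c['tcp_pos'])]\n# a1")
open('fit.py','w').write(s)
E
python3 fit.py; python3 greedy.py 6 5
```

```text
[0.6304 0.4211 0.0604 0.1359 0.3681 0.0695] [[-0.1, 0.1, -0.1], [-0.2, 0.1, -0.2], [-0.1, -0.1, 0.2], [0.2, 0.1, 0.2], [-0.0, -0.0, 0.1], [-0.0, -0.0, -0.2], [-0.0, -0.0, 0.1], [-0.0, 0.0, -0.0]]
t 9.1 tcp [0.2531 0.1746 0.5135] 
X [ 0.386 -0.784 -0.487] Y [-0.912 -0.404 -0.072] Z [-0.14   0.472 -0.871] 
q [-0.227 -0.194  1.434  0.521  2.108  2.704] F [ 0.1  0.6 -0.1] op 0.0003 ff 0.0
fk [0.249  0.1878 0.5171]
[[-2.7, -4.2, -1.6, 5.0, 0], [-3.9, -1.4, -1.0, 5.0, 0], [-3.0, -4.1, -1.2, 5.0, 0], [-1.4, -3.7, 1.4, 5.0, 0], [-4.1, -1.1, -0.6, 5.0, 0], [-3.4, -3.9, -0.6, 5.0, 0]]
pred [0.306 0.165 0.541] [-0.043  0.661 -0.749] [-0.499 -0.148  1.458  0.725  2.135  2.7  ]
```

```bash
sed -i 's/^G=.*/G=np.array([.6304,.4211,.0604,.1359,.3681,.0695,0])/' sim.py; python3 greedy.py 8 6; python3 greedy.py 8 8.5|tail -2
```

```text
t 9.1 tcp [0.2531 0.1746 0.5135] 
X [ 0.386 -0.784 -0.487] Y [-0.912 -0.404 -0.072] Z [-0.14   0.472 -0.871] 
q [-0.227 -0.194  1.434  0.521  2.108  2.704] F [ 0.1  0.6 -0.1] op 0.0003 ff 0.0
fk [0.253  0.1746 0.5135]
[[-2.7, -4.2, -1.6, 6.0, 0], [-2.3, -1.1, 1.5, 6.0, 0], [-3.1, -4.0, -1.2, 6.0, 0], [-3.3, -3.9, -1.0, 6.0, 0], [-2.3, -0.7, 1.8, 6.0, 0], [-3.6, -3.7, -0.7, 6.0, 0], [-3.7, -3.6, -0.4, 6.0, 0], [-4.2, -0.5, -0.1, 6.0, 0]]
pred [0.294 0.128 0.511] [-0.005  0.707 -0.707] [-0.637 -0.173  1.569  0.738  2.143  2.7  ]
[[-2.7, -4.2, -1.6, 8.5, 0], [-1.4, -3.8, 1.2, 8.5, 0], [-3.3, -3.8, -1.2, 8.5, 0], [-3.6, -3.7, -0.9, 8.5, 0], [-2.3, -0.4, 1.9, 8.5, 0], [-4.1, -3.2, -0.4, 8.5, 0], [-4.3, -2.9, -0.2, 8.5, 0], [-4.5, -2.7, 0.1, 8.5, 0]]
pred [0.287 0.082 0.472] [ 0.051  0.741 -0.67 ] [-0.83  -0.162  1.682  0.696  2.148  2.7  ]
```

apply_moves --rows '[[[-2.7, -4.2, -1.6, 6, 0], [-2.3, -1.1, 1.5, 6, 0], [-3.1, -4, -1.2, 6, 0], [-3.3, -3.9, -1, 6, 0], [-2.3, -0.7, 1.8, 6, 0], [-3.6, -3.7, -0.7, 6, 0], [-3.7, -3.6, -0.4, 6, 0], [-4.2, -0.5, -0.1, 6, 0]]]'

```text
time_s: 9.9
tcp_pos: [0.2532, 0.0683, 0.4851]
eef_rot: [-1.758, 1.946, 0.725]
contact_force: [-0.6, -0.3, -0.4]
opening: 0.0006
finger_force: 0.0
```

```bash
cat > tgt.py <<'E'
from h import *
import sim,kin
P=np.array([.5145,.0710,1.7919])
def twist_level():
    m=R.from_rotvec(robot.sense()["eef_rot"]).as_matrix()
    # twist t (about tool z) making tool Y horizontal: Y' = -sin t X + cos t Y
    t=np.degrees(np.arctan2(m[2,1],m[2,0])); return t,(t+180+180)%360-180
E
python3 -c "
from tgt import *
st();print(twist_level())"; python3 greedy.py 5 6|tail -2
```

```text
t 9.9 tcp [0.2532 0.0683 0.4851] 
X [-0.114 -0.775 -0.622] Y [-0.993  0.066  0.101] Z [-0.037  0.629 -0.777] 
q [-0.773 -0.192  1.582  0.558  2.211  2.704] F [-0.6 -0.3 -0.4] op 0.0006 ff 0.0
(np.float64(170.80732446646925), np.float64(-9.192675533530746))
[[-2.7, -2.8, 1.8, 6.0, 0], [-2.7, -2.6, 1.9, 6.0, 0], [-4.8, -2.1, -0.1, 6.0, 0], [-2.8, -2.3, 2.2, 6.0, 0], [-4.9, -1.7, 0.3, 6.0, 0]]
pred [0.253 0.071 0.44 ] [ 0.106  0.74  -0.664] [-0.993 -0.215  1.803  0.632  2.154  2.7  ]
```

```bash
cat >> tgt.py <<'E'
def Zw(): return R.from_rotvec(robot.sense()["eef_rot"]).as_matrix()[:,2]
def tcp_for_tip(a): return A2W(P,a)[0]-.022*Zw()
def ana(w):
    d=np.array(w)-np.r_[P[:2],0];c,s=np.cos(P[2]),np.sin(P[2]);return np.array([c*d[0]+s*d[1],-s*d[0]+c*d[1],d[2]])
def tipA(): s=robot.sense(); return ana(np.array(s["tcp_pos"])+.022*Zw())
E
python3 -c "
from tgt import *
f=tcp_for_tip((-.1045,-.032,.066)); Z=Zw();pre=f-.10*Z
print(f,pre)
q=robot.sense()['q'];Rt=R.from_rotvec(robot.sense()['eef_rot'])*R.from_euler('z',-9.2,degrees=True)
for p in ((.40,-.2,.42),pre,f):
    s=kin.ik(np.array(p),Rt,sim.G,q);q=s.x;print(s.cost,q.round(2))
plan([(.40,-.2,.42),pre],[-9.2,0])
"
```

```text
[ 0.56945526 -0.03777333  0.08308576] [ 0.5731677  -0.1006601   0.16074832]
7.841006533478959e-19 [-0.92  0.27  1.24  0.44  2.17  2.31]
1.2942249226282223e-31 [-0.62  0.52  1.49  0.51  1.6   2.35]
5.21067087208772e-29 [-0.54  0.56  1.65  0.56  1.39  2.31]
7 [[3.3, -2.4, -1.8, -1.3, 0], [3.4, -2.4, -1.8, -1.3, 0], [3.4, -2.3, -1.8, -1.3, 0], [3.5, -2.2, -1.7, -1.3, 0], [3.5, -2.1, -1.8, -1.3, 0], [3.5, -2.0, -1.7, -1.3, 0], [3.6, -2.0, -1.8, -1.3, 0]]
8 [[1.2, -2.2, 3.2, 0.0, 0], [1.2, -2.2, 3.2, 0.0, 0], [1.2, -2.2, 3.2, 0.0, 0], [1.2, -2.3, 3.2, 0.0, 0], [1.2, -2.2, 3.2, 0.0, 0], [1.1, -2.3, 3.3, 0.0, 0], [1.2, -2.2, 3.2, 0.0, 0], [1.1, -2.3, 3.3, 0.0, 0]]
```

apply_moves --rows '[[[3.3, -2.4, -1.8, -1.3, 0], [3.4, -2.4, -1.8, -1.3, 0], [3.4, -2.3, -1.8, -1.3, 0], [3.5, -2.2, -1.7, -1.3, 0], [3.5, -2.1, -1.8, -1.3, 0], [3.5, -2.0, -1.7, -1.3, 0], [3.6, -2.0, -1.8, -1.3, 0]]]'

```text
time_s: 10.6
tcp_pos: [0.401, -0.1994, 0.4224]
eef_rot: [-1.892, 1.777, 0.666]
contact_force: [0.9, 0.2, 0.3]
opening: 0.0004
finger_force: 0.0
```

apply_moves --rows '[[[1.2, -2.2, 3.2, 0, 0], [1.2, -2.2, 3.2, 0, 0], [1.2, -2.2, 3.2, 0, 0], [1.2, -2.3, 3.2, 0, 0], [1.2, -2.2, 3.2, 0, 0], [1.1, -2.3, 3.3, 0, 0], [1.2, -2.2, 3.2, 0, 0], [1.1, -2.3, 3.3, 0, 0]]]'

```text
time_s: 11.4
tcp_pos: [0.5744, -0.098, 0.162]
eef_rot: [-1.891, 1.779, 0.666]
contact_force: [-0.1, -1.0, 0.3]
opening: 0.0005
finger_force: 0.0
```

```bash
python3 -c "
from tgt import *
st();print('tip in ana',tipA().round(4))
plan([tcp_for_tip((-.1045,-.032,.066))])
im=viewer.get_image('side');x,y=proj('side',np.array(robot.sense()['tcp_pos'])+.022*Zw())[0];print(x,y)
crop('side',im,210,110,140,130,4,'pics/c1.png')
"
```

```text
t 11.4 tcp [ 0.5744 -0.098   0.162 ] 
X [ 0.048 -0.777 -0.627] Y [-0.998 -0.061 -0.001] Z [-0.037  0.626 -0.779] 
q [-0.613  0.523  1.486  0.514  1.594  2.356] F [-0.1 -1.   0.3] op 0.0005 ff 0.0
tip in ana [-0.1644 -0.0237  0.1449]
3 [[0.1, 0.0, 3.3, 0.0, 0], [0.1, 0.1, 3.3, 0.0, 0], [0.0, 0.0, 3.3, 0.0, 0]]
299.7094762672732 206.2500177142022
```

View pics/c1.png

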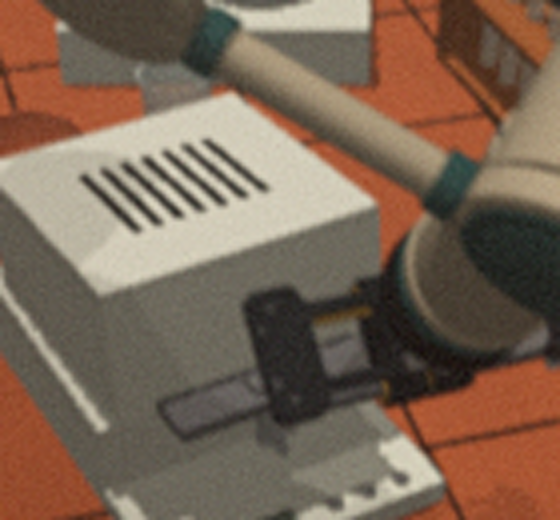

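The crop shows the gripper, seen from behind, in front of the hood. Its tip projects to (359,385) in the crop, to the right of the paddle at (272,435). I'll insert it under the lip slowly.

apply_moves --rows '[[[0, 0, 2.5, 0, 0], [0.1, 0, 2.5, 0, 0], [0, 0.1, 2, 0, 0], [0.1, 0, 1.5, 0, 0], [0, 0, 1, 0, 0], [0, 0, 0.4, 0, 0], [0, 0, 0, 0, 0]]]'

```text
time_s: 12.15
tcp_pos: [0.5694, -0.0373, 0.0853]
eef_rot: [-1.894, 1.777, 0.667]
contact_force: [0.7, -0.1, 0.6]
opening: -0.0002
finger_force: 0.0
```

```bash
python3 -c "
from tgt import *
st();print('tip in ana',tipA().round(4))
m=R.from_euler('z',-P[2]).as_matrix()@R.from_rotvec(robot.sense()['eef_rot']).as_matrix();print(m.round(3))
im=viewer.get_image('top');crop('top',im,210,140,140,110,4,'pics/c2.png')
for l in('lip','paddle','hood'):
  print(l,[(round(d['conf'],2),np.round(d['centre']).tolist(),int(d['mask'].sum())) for d in finder.masks_of(l,'top')[:2]])
"
```

```text
t 12.15 tcp [ 0.5694 -0.0373  0.0853] 
X [ 0.05  -0.777 -0.628] Y [-0.998 -0.063 -0.001] Z [-0.039  0.626 -0.778] 
q [-0.539  0.561  1.644  0.554  1.395  2.31 ] F [ 0.7 -0.1  0.6] op -0.0002 ff 0.0
tip in ana [-0.104  -0.032   0.0682]
[[-0.769  0.157  0.62 ]
 [ 0.121  0.988 -0.1  ]
 [-0.628 -0.001 -0.778]]
lip [(0.85, [210.0, 232.0], 6442)]
paddle [(0.45, [211.0, 240.0], 7331), (0.32, [204.0, 375.0], 156)]
hood [(0.83, [208.0, 231.0], 6326)]
```

View pics/c2.png

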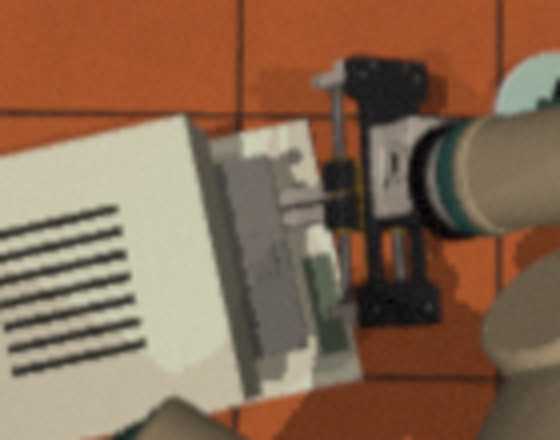

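apply_moves --rows '[[[0.1, 0.6, 0, 0, 0], [0, 0.5, -0.1, 0, 0], [0, 0, 0, 0, 0]]]'

```text
time_s: 12.65
tcp_pos: [0.5579, -0.039, 0.0856]
eef_rot: [-1.895, 1.776, 0.668]
contact_force: [-1.0, 0.3, 0.5]
opening: 0.0004
finger_force: 0.0
```

apply_moves --rows '[[[0, 0.3, 0, 0, 0], [0, 0, 0, 0, 0]]]'

```text
time_s: 12.85
tcp_pos: [0.5554, -0.0392, 0.0854]
eef_rot: [-1.895, 1.776, 0.667]
contact_force: [0.6, -0.4, 0.6]
opening: 0.0007
finger_force: 0.1
```

apply_moves --rows '[[[0.1, 0.3, 0, 0, 0], [0, 0, 0, 0, 0]]]'

```text
time_s: 13.05
tcp_pos: [0.5536, -0.0399, 0.085]
eef_rot: [-1.893, 1.776, 0.665]
contact_force: [2.0, 1.5, -0.2]
opening: 0.0003
finger_force: 1.1
```

apply_moves --rows '[[[0, 0.3, -0.1, 0, 0], [0, 0, 0, 0, 0]]]'

```text
time_s: 13.25
tcp_pos: [0.5506, -0.041, 0.0855]
eef_rot: [-1.894, 1.776, 0.665]
contact_force: [3.9, 2.6, -1.5]
opening: 0.0004
finger_force: 2.1
```

apply_moves --rows '[[[0, 0.3, 0, 0, 0], [0.1, 0.3, 0, 0, 0], [0, 0, 0, 0, 0]]]'

```text
time_s: 13.55
tcp_pos: [0.5452, -0.0422, 0.0853]
eef_rot: [-1.893, 1.776, 0.664]
contact_force: [6.1, 1.9, -0.4]
opening: 0.0003
finger_force: 2.6
```

apply_moves --rows '[[[0, 0.3, -0.1, 0, 0], [0, 0, 0, 0, 0]]]'

```text
time_s: 13.75
tcp_pos: [0.5423, -0.0431, 0.0857]
eef_rot: [-1.893, 1.776, 0.663]
contact_force: [6.1, 3.0, -3.3]
opening: 0.0006
finger_force: 2.8
```

```bash
python3 -c "
from tgt import *
st();print('tip in ana',tipA().round(4)); F=robot.sense()['contact_force'];print('F ana',R.from_euler('z',-P[2]).apply(F).round(1))
"
```

```text
t 13.75 tcp [ 0.5423 -0.0431  0.0857] 
X [ 0.051 -0.777 -0.627] Y [-0.998 -0.062 -0.004] Z [-0.036  0.626 -0.779] 
q [-0.57   0.533  1.699  0.543  1.381  2.272] F [ 6.1  3.  -3.3] op 0.0006 ff 2.8
tip in ana [-0.1038 -0.0043  0.0686]
F ana [ 1.6 -6.7 -3.3]
```

apply_moves --rows '[[[0, 0.15, 0, 0, 0], [-0.3, 0, -0.4, 0, 0], [-0.3, 0, -0.4, 0, 0], [-0.3, 0, -0.4, 0, 0]]]'

```text
time_s: 14.15
tcp_pos: [0.5411, -0.0446, 0.0998]
eef_rot: [-1.895, 1.778, 0.661]
contact_force: [5.6, 1.3, -5.4]
opening: 0.0002
finger_force: 4.2
```

apply_moves --rows '[[[-0.3, 0, -0.4, 0, 0], [-0.3, 0, -0.4, 0, 0], [0, 0, 0, 0, 0]]]'

```text
time_s: 14.45
tcp_pos: [0.5414, -0.045, 0.1105]
eef_rot: [-1.895, 1.777, 0.66]
contact_force: [5.7, 0.1, -1.4]
opening: 0.0008
finger_force: 4.0
```

```bash
python3 -c "
from tgt import *
st();print('tip in ana',tipA().round(4)); F=robot.sense()['contact_force'];print('F ana',R.from_euler('z',-P[2]).apply(F).round(1))
"
```

```text
t 14.45 tcp [ 0.5414 -0.045   0.1105] 
X [ 0.052 -0.779 -0.625] Y [-0.998 -0.062 -0.005] Z [-0.035  0.624 -0.781] 
q [-0.573  0.504  1.676  0.536  1.425  2.297] F [ 5.7  0.1 -1.4] op 0.0008 ff 4.0
tip in ana [-0.1055 -0.003   0.0933]
F ana [-1.2 -5.6 -1.4]
```

apply_moves --rows '[[[-0.6, 0, -0.8, 0, 0], [-0.6, 0, -0.8, 0, 0], [-0.6, 0, -0.8, 0, 0], [0, 0, 0, 0, 0]]]'

```text
time_s: 14.85
tcp_pos: [0.5419, -0.0468, 0.1413]
eef_rot: [-1.896, 1.777, 0.657]
contact_force: [5.2, -3.3, 1.9]
opening: 0.0007
finger_force: 3.5
```

```bash
cat > pic.py <<'E'
from tgt import *
import sys
st();print('tip in ana',tipA().round(4)); F=robot.sense()['contact_force'];print('F ana',R.from_euler('z',-P[2]).apply(F).round(1))
t=float(sys.argv[2]);im=viewer.get_image('side').copy()
for th in(t-.1,t,t+.1):
    print(th,proj('side',A2W(P,H2A(th,[(-.201,.095,.081),(0,.095,.081),(-.24,.07,-.005)]))).round(0).tolist())
def cr(im,x0,y0,w,h):return cv2.resize(im[y0:y0+h,x0:x0+w],None,fx=4,fy=4,interpolation=cv2.INTER_CUBIC)
o=cr(im,190,int(sys.argv[3]) if len(sys.argv)>3 else 110,140,150);cv2.imwrite(sys.argv[1],o[:,:,::-1])
E
python3 pic.py pics/c3.png .3
```

```text
t 14.85 tcp [ 0.5419 -0.0468  0.1413] 
X [ 0.053 -0.78  -0.624] Y [-0.998 -0.062 -0.007] Z [-0.033  0.623 -0.782] 
q [-0.575  0.471  1.641  0.531  1.482  2.33 ] F [ 5.2 -3.3  1.9] op 0.0007 ff 3.5
tip in ana [-0.1074 -0.0032  0.1241]
F ana [-4.4 -4.4  1.9]
0.19999999999999998 [[232.0, 176.0], [204.0, 150.0], [254.0, 211.0]]
0.3 [[229.0, 167.0], [203.0, 150.0], [253.0, 202.0]]
0.4 [[226.0, 158.0], [202.0, 149.0], [251.0, 193.0]]
```

View pics/c3.png

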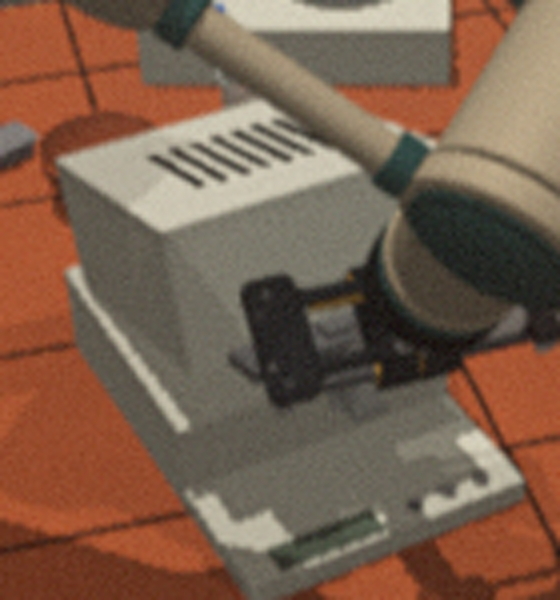

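The hood's front corner is at crop (163,233), which fits a hood angle of about 0.29, so it is past the catch. Next I'll follow the arc up to 1.8.

```bash
cat > arc.py <<'E'
from tgt import *
import sys
y=float(sys.argv[1]);ths=[float(a) for a in sys.argv[2:]]
Za=R.from_euler('z',-P[2]).apply(Zw());n=np.array([-Za[2],0,Za[0]]);n/=np.linalg.norm(n)
W=[]
for th in ths:
    e=H2A(th,(-.24,0,-.013))[0]; u=np.array([np.cos(th),0,-np.sin(th)])
    d=Za*[1,0,1] if th<.9 else u
    tip=e+.02*d-.008*n; tip[1]=y; W.append(tcp_for_tip(tip))
q=robot.sense()['q'];Rt=R.from_rotvec(robot.sense()['eef_rot'])
for w in W: s=kin.ik(np.array(w),Rt,sim.G,q);q=s.x
print(s.cost,q.round(2));plan(W,step=4)
E
python3 arc.py -.027 .30 .4 .5 .6 .7 .8 .9 1. 1.1 1.2 1.3 1.4 1.5 1.6 1.7 1.8
```

```text
0.0012321373411450546 [-0.23  0.19  1.69  0.66  1.5   2.7 ]
1 [[-0.6, -2.3, 0.7, 0.0, 0]]
1 [[-2.0, 0.1, -1.4, 0.0, 0]]
1 [[-2.1, 0.2, -1.2, 0.0, 0]]
1 [[-2.2, 0.1, -0.9, 0.0, 0]]
1 [[-2.3, 0.2, -0.7, 0.0, 0]]
1 [[-2.3, 0.3, -0.5, 0.0, 0]]
1 [[-2.4, 0.2, -0.3, 0.0, 0]]
1 [[-2.2, 0.3, -0.0, 0.0, 0]]
1 [[-2.2, 0.3, 0.2, 0.0, 0]]
1 [[-2.1, 0.3, 0.4, 0.0, 0]]
1 [[-2.1, 0.3, 0.6, 0.0, 0]]
1 [[-2.0, 0.3, 0.8, 0.0, 0]]
1 [[-1.9, 0.4, 1.1, 0.0, 0]]
1 [[-1.8, 0.3, 1.2, 0.0, 0]]
1 [[-1.7, 0.4, 1.4, 0.0, 0]]
1 [[-1.5, 0.3, 1.5, 0.0, 0]]
```

apply_moves --rows '[[[-0.3, -1.2, 0.3, 0, 0], [-0.3, -1.1, 0.3, 0, 0], [-2.0, 0.1, -1.4, -1, 0], [-2.1, 0.1, -1.2, -1, 0], [-2.2, 0, -0.9, -1, 0]]]'

```text
time_s: 15.4
tcp_pos: [0.5568, -0.0117, 0.2054]
eef_rot: [-1.94, 1.725, 0.643]
contact_force: [1.5, -6.3, -2.5]
opening: 0.0004
finger_force: 3.3
```

```bash
python3 pic.py pics/c4.png .6 90;  python3 arc.py -.027 .7 .8 .9 1. 1.1 1.2
```

```text
t 15.4 tcp [ 0.5568 -0.0117  0.2054] 
X [ 0.103 -0.777 -0.621] Y [-0.994 -0.105 -0.033] Z [-0.039  0.62  -0.783] 
q [-0.51   0.411  1.561  0.549  1.575  2.402] F [ 1.5 -6.3 -2.5] op 0.0004 ff 3.3
tip in ana [-0.0764 -0.0253  0.1882]
F ana [-6.4 -0.1 -2.5]
0.5 [[223.0, 149.0], [202.0, 149.0], [248.0, 183.0]]
0.6 [[220.0, 141.0], [201.0, 149.0], [245.0, 173.0]]
0.7 [[216.0, 133.0], [200.0, 150.0], [242.0, 163.0]]
8.009381032382868e-22 [-0.37  0.27  1.54  0.6   1.64  2.6 ]
1 [[-2.1, -0.0, -0.5, 0.0, 0]]
1 [[-2.3, 0.1, -0.5, 0.0, 0]]
1 [[-2.4, 0.1, -0.2, 0.0, 0]]
1 [[-2.2, 0.2, -0.1, 0.0, 0]]
1 [[-2.2, 0.1, 0.2, 0.0, 0]]
1 [[-2.2, 0.2, 0.4, 0.0, 0]]
```

View pics/c4.png

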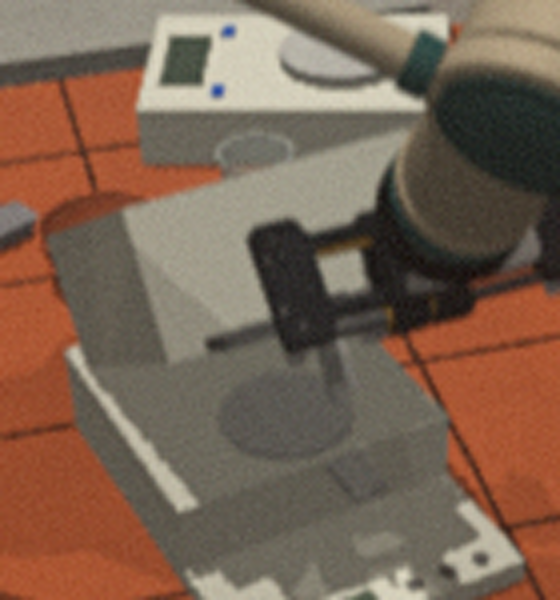

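The hood is now at about 0.6, with its corner at crop (125,212), and the pan is visible at (285,410). I'll carry on up the arc.

apply_moves --rows '[[[-2.1, 0, -0.5, -1, 0], [-2.3, 0.1, -0.5, -1, 0], [-2.4, 0, -0.2, -1, 0], [-2.2, 0.1, -0.1, -1, 0], [-2.2, 0, 0.2, -1, 0], [-2.2, 0, 0.4, -1, 0]]]'

```text
time_s: 16.05
tcp_pos: [0.5354, 0.0893, 0.2953]
eef_rot: [-2.011, 1.608, 0.607]
contact_force: [3.0, -3.0, -1.6]
opening: 0.0002
finger_force: 2.0
```

```bash
python3 -c "
from tgt import *
st();print(tipA().round(4))"; python3 arc.py -.027 1.3 1.4 1.5 1.6 1.7 1.8 1.83
```

```text
t 16.05 tcp [0.5354 0.0893 0.2953] 
X [ 0.206 -0.759 -0.617] Y [-0.978 -0.185 -0.099] Z [-0.039  0.624 -0.78 ] 
q [-0.373  0.272  1.543  0.605  1.638  2.491] F [ 3.  -3.  -1.6] op 0.0002 ff 2.0
[ 0.0268 -0.0266  0.2782]
1.4271251071748526e-17 [-0.15  0.19  1.61  0.66  1.52  2.68]
1 [[-2.3, -0.1, 0.5, 0.0, 0]]
1 [[-2.0, 0.0, 0.8, 0.0, 0]]
1 [[-1.9, 0.1, 1.0, 0.0, 0]]
1 [[-1.9, 0.0, 1.2, 0.0, 0]]
1 [[-1.7, 0.1, 1.4, 0.0, 0]]
1 [[-1.5, 0.1, 1.6, 0.0, 0]]
1 [[-0.5, 0.0, 0.5, 0.0, 0]]
```

apply_moves --rows '[[[-2.3, -0.1, 0.5, -0.8, 0], [-2.0, 0, 0.8, -0.8, 0], [-1.9, 0, 1.0, -0.8, 0], [-1.9, 0, 1.2, -0.8, 0], [-1.7, 0, 1.4, 0, 0], [-0.8, 0, 0.8, 0, 0], [-0.6, 0, 0.6, 0, 0]]]'

```text
time_s: 16.75
tcp_pos: [0.5062, 0.2146, 0.3154]
eef_rot: [-2.048, 1.544, 0.592]
contact_force: [-0.6, -2.4, 2.1]
opening: -0.0
finger_force: 1.1
```

```bash
python3 pic.py pics/c5.png 1.7 50;python3 arc.py -.027 1.8 1.83; python3 -c "
from h import *
im=viewer.get_image('top');crop('top',im,130,130,180,140,4,'pics/c6.png')
P=[.5145,.0710,1.7919]
for th in(1.5,1.6,1.7,1.8): print(th,proj('top',A2W(P,H2A(th,[(-.24,.07,-.005),(-.24,-.07,-.005),(-.201,-.095,.081)]))).round(0).tolist(),proj('side',A2W(P,H2A(th,[(-.24,.07,-.013)]))).round(0).tolist())"
```

```text
t 16.75 tcp [0.5062 0.2146 0.3154] 
X [ 0.261 -0.745 -0.614] Y [-0.964 -0.229 -0.132] Z [-0.042  0.626 -0.778] 
q [-0.164  0.192  1.604  0.658  1.537  2.61 ] F [-0.6 -2.4  2.1] op -0.0 ff 1.1
tip in ana [ 0.1556 -0.0255  0.2983]
F ana [-2.2  1.1  2.1]
1.5999999999999999 [[188.0, 99.0], [200.0, 164.0], [207.0, 94.0]]
1.7 [[187.0, 99.0], [200.0, 166.0], [204.0, 91.0]]
1.8 [[185.0, 101.0], [201.0, 169.0], [201.0, 89.0]]
1.4160320680984216e-17 [-0.15  0.19  1.61  0.66  1.53  2.62]
1 [[0.1, -0.1, 0.1, 0.0, 0]]
1 [[-0.4, -0.0, 0.5, 0.0, 0]]
1.5 [[193.0, 246.0], [181.0, 185.0], [145.0, 184.0]] [[212.0, 100.0]]
1.6 [[182.0, 248.0], [170.0, 187.0], [138.0, 186.0]] [[208.0, 95.0]]
1.7 [[172.0, 250.0], [160.0, 189.0], [132.0, 188.0]] [[205.0, 92.0]]
1.8 [[162.0, 253.0], [150.0, 192.0], [126.0, 190.0]] [[202.0, 89.0]]
```

View pics/c6.png

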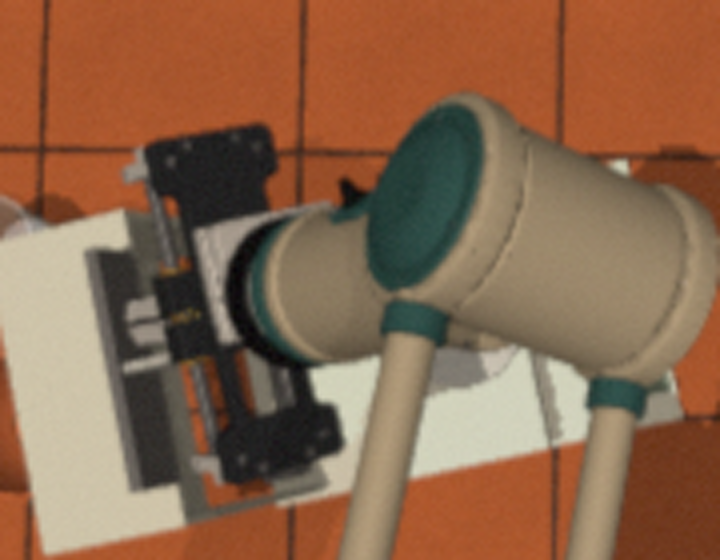

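In the top crop the lip edge corners at (90,250) and (135,490) fit an angle of about 1.78 to 1.8. One small extra push, then I'll retreat.

apply_moves --rows '[[[-0.2, 0, 0.2, 0, 0], [-0.2, 0, 0.2, 0, 0], [0, 0, 0, 0, 0]]]'

```text
time_s: 17.15
tcp_pos: [0.5066, 0.2173, 0.3145]
eef_rot: [-2.049, 1.547, 0.587]
contact_force: [-1.2, -6.8, 1.9]
opening: 0.0004
finger_force: 3.5
```

```bash
python3 -c "
from tgt import *
st()
Rt=R.from_rotvec(robot.sense()['eef_rot']);q=robot.sense()['q']
plan([(.56,.06,.38),(.52,-.2,.38)],[0,8.2],step=4.8)
# sample detections in both views
for n in('side','top'):
  im=viewer.get_image(n)
  for d in finder.masks_of('sample',n)[:5]:
    m=d['mask'];print(n,round(d['conf'],2),np.round(d['centre'],1),m.sum(),im[m].mean(0).round(0),onz(n,d['centre'][::-1],.03).round(3))
"
```

```text
t 17.15 tcp [0.5066 0.2173 0.3145] 
X [ 0.261 -0.748 -0.61 ] Y [-0.965 -0.227 -0.133] Z [-0.039  0.623 -0.781] 
q [-0.157  0.191  1.605  0.656  1.529  2.616] F [-1.2 -6.8  1.9] op 0.0004 ff 3.5
4 [[2.3, -0.6, -3.8, 0.0, 0], [2.3, -0.6, -3.8, 0.0, 0], [2.3, -0.6, -3.8, 0.0, 0], [2.3, -0.6, -3.7, 0.0, 0]]
6 [[3.1, 1.6, -2.7, 1.4, 0], [3.1, 1.5, -2.7, 1.4, 0], [3.1, 1.5, -2.7, 1.4, 0], [3.2, 1.4, -2.7, 1.4, 0], [3.2, 1.3, -2.6, 1.4, 0], [3.2, 1.3, -2.7, 1.4, 0]]
side 0.93 [378.8 348. ] 616 [45. 95. 36.] [ 0.549 -0.459  0.03 ]
side 0.85 [362.2 301.8] 670 [149. 106.  63.] [ 0.477 -0.403  0.03 ]
side 0.76 [369.5 255.7] 704 [158.  80.  93.] [ 0.388 -0.392  0.03 ]
side 0.59 [408.2 275.5] 525 [ 51. 109.  43.] [ 0.404 -0.473  0.03 ]
top 0.84 [250.7 430.3] 299 [ 44. 102.  39.] [ 0.406 -0.481  0.03 ]
top 0.61 [205.1 420.7] 275 [ 44. 106.  40.] [ 0.54  -0.454  0.03 ]
top 0.54 [253.4 397. ] 220 [176. 100. 113.] [ 0.396 -0.382  0.03 ]
top 0.47 [224.  398.3] 236 [166. 121.  70.] [ 0.483 -0.387  0.03 ]
```

apply_moves --rows '[[[2.3, -0.6, -3.8, 0, 0], [2.3, -0.6, -3.8, 0, 0], [2.3, -0.6, -3.8, 0, 0], [2.3, -0.6, -3.7, 0, 0], [3.1, 1.6, -2.7, 1.4, 2], [3.1, 1.5, -2.7, 1.4, 4], [3.1, 1.5, -2.7, 1.4, 6], [3.2, 1.4, -2.7, 1.4, 6], [3.2, 1.3, -2.6, 1.4, 6], [3.2, 1.3, -2.7, 1.4, 6]]]'

```text
time_s: 18.35
tcp_pos: [0.5194, -0.2005, 0.3787]
eef_rot: [-1.942, 1.706, 0.644]
contact_force: [-0.1, -0.6, -0.3]
opening: 0.0449
finger_force: 0.0
```

```bash
cat > samp.py <<'E'
from tgt import *
from scipy.optimize import minimize
st()
im0={n:cv2.imread(f'pics/{n}0.png')[:,:,::-1] for n in('side','top')}
for n in('side','top'): viewer.get_image(n)
obs={}
B=np.array([(x,y,z) for x in(-.02,.02) for y in(-.02,.02) for z in(0,.03)]);T=np.array([(x,y,z) for x in(-.02,.02) for y in(-.011,.011) for z in(.03,.062)])
U=8
def sil(v,n,off,shape):
    c,s=np.cos(v[2]),np.sin(v[2]);M_=np.zeros((shape[0]*U,shape[1]*U),np.uint8)
    for Q in(B,T):
        W=np.c_[v[0]+c*Q[:,0]-s*Q[:,1],v[1]+s*Q[:,0]+c*Q[:,1],Q[:,2]]
        uv=((proj(n,W)-off+.5)*U).astype(np.int32);cv2.fillConvexPoly(M_,cv2.convexHull(uv),255)
    return cv2.resize(M_,shape[::-1],interpolation=cv2.INTER_AREA)/255.
for n,c0 in(('side',(302,358)),('top',(400,226))):
    ds=[d for d in finder.masks_of('sample',n) if abs(d['centre'][1]-c0[0])<9 and abs(d['centre'][0]-c0[1])<9]
    m=ds[0]['mask'];x0,y0=c0[0]-30,c0[1]-30;obs[n]=(m[y0:y0+60,x0:x0+60].astype(float),np.array([x0,y0]));print(n,m.sum())
def cost(v): return sum(np.abs(sil(v,n,o,m.shape)-m).sum()/m.sum() for n,(m,o) in obs.items())
res=[]
for y in np.radians(np.arange(-40,131,15)):
    r=minimize(cost,[.478,-.393,y],method='Nelder-Mead',options=dict(initial_simplex=[[.478,-.393,y],[.484,-.393,y],[.478,-.386,y],[.478,-.393,y+.15]]));res.append((round(r.fun,3),r.x[:2].round(4).tolist(),round(np.degrees(r.x[2]),1)))
for r in sorted(res)[:6]:print(r)
E
python3 samp.py
```

```text
t 18.35 tcp [ 0.5194 -0.2005  0.3787] 
X [ 0.115 -0.771 -0.627] Y [-0.993 -0.114 -0.043] Z [-0.039  0.627 -0.778] 
q [-0.781  0.425  1.11   0.503  2.091  2.376] F [-0.1 -0.6 -0.3] op 0.0449 ff 0.0
side 680
top 38
(np.float64(5.191), [0.4779, -0.3919], np.float64(0.0))
(np.float64(5.191), [0.4785, -0.3905], np.float64(1.1))
(np.float64(5.192), [0.4782, -0.3899], np.float64(0.7))
(np.float64(5.195), [0.4783, -0.3904], np.float64(2.3))
(np.float64(5.2), [0.478, -0.3923], np.float64(1.2))
(np.float64(5.208), [0.4774, -0.3926], np.float64(0.2))
```

```bash
python3 - <<'E'
s=open('samp.py').read()
a=s.index("    ds=[");b=s.index("def cost")
s=s[:a]+"""    x0,y0=c0[0]-30,c0[1]-30;I=im0[n].astype(float);I=cv2.GaussianBlur(I,(3,3),0);m=((I[...,1]/I[...,0]>.59)&(I[...,0]>I[...,1]*1.12)&(I[...,1]>I[...,2]*1.1)).astype(np.uint8)
    k,lab=cv2.connectedComponents(m,connectivity=4);L=lab[c0[1]-3:c0[1]+4,c0[0]-3:c0[0]+4];l=np.bincount(L[L>0]).argmax();m=(lab==l);obs[n]=(m[y0:y0+60,x0:x0+60].astype(float),np.array([x0,y0]));print(n,m.sum())
"""+s[b:]
s=s.replace("for n in('side','top'): viewer.get_image(n)\n","")
open('samp.py','w').write(s)
E
python3 samp.py
```

```text
t 18.55 tcp [ 0.5198 -0.1995  0.3784] 
X [ 0.115 -0.77  -0.627] Y [-0.993 -0.113 -0.043] Z [-0.038  0.628 -0.777] 
q [-0.78   0.425  1.111  0.504  2.089  2.377] F [-0.5  1.3 -0.2] op 0.0588 ff 0.0
side 694
top 258
(np.float64(0.188), [0.4792, -0.3926], np.float64(-14.0))
(np.float64(0.188), [0.4792, -0.3926], np.float64(-13.9))
(np.float64(0.189), [0.4789, -0.3929], np.float64(166.1))
(np.float64(0.189), [0.4791, -0.3925], np.float64(-13.9))
(np.float64(0.189), [0.4792, -0.3927], np.float64(-14.4))
(np.float64(0.189), [0.4794, -0.3925], np.float64(-13.9))
```

```bash
cat > g2.py <<'E'
from h import st,robot,R
from sim import *
import itertools
l=np.array([.970,-.242,0]);q=np.array(robot.sense()["q"]);home,_=fk(q,G);HI[5]=2.704
rows=[]
for tw in (8,6,3,1,0.6):
    p0,R0=fk(q,G);q=ik(p0,R0*R.from_euler('z',tw,degrees=True),G,q,.45).x
    rows.append([0,0,0,tw,6.6])
print(rows,q.round(3));rows=[]
for k in range(9):
    best=None;p0,R0=fk(q,G)
    for d in itertools.product((-3.,0,3.),repeat=3):
        q1=ik(p0+np.array(d)/100,R0*R.from_euler('z',5,degrees=True),G,q,.45).x;pp,R1=fk(q1,G);Z=R1.as_matrix()[:,2]
        sc=-abs(Z@l)-.5*np.linalg.norm(pp-home)**2
        if best is None or sc>best[0]:best=(sc,q1,d,Z)
    q=best[1];rows.append(R0.inv().apply(best[2]).round(1).tolist()+[5,6.6]);print(rows[-1],best[3].round(3),round(best[3]@l,3),fk(q,G)[0].round(3))
E
python3 g2.py
```

```text
[[0, 0, 0, 8, 6.6], [0, 0, 0, 6, 6.6], [0, 0, 0, 3, 6.6], [0, 0, 0, 1, 6.6], [0, 0, 0, 0.6, 6.6]] [-0.78   0.425  1.111  0.504  2.089  2.701]
[-4.7, -2.0, -0.6, 5, 6.6] [-0.017  0.633 -0.774] -0.17 [ 0.521 -0.184  0.383]
[-4.7, -2.1, -0.5, 5, 6.6] [ 0.006  0.64  -0.769] -0.149 [ 0.522 -0.169  0.386]
[-4.7, -2.2, -0.4, 5, 6.6] [ 0.031  0.649 -0.76 ] -0.127 [ 0.525 -0.153  0.389]
[-4.7, -2.2, -0.2, 5, 6.6] [ 0.058  0.661 -0.748] -0.104 [ 0.528 -0.138  0.392]
[-4.7, -2.3, -0.1, 5, 6.6] [ 0.086  0.674 -0.734] -0.08 [ 0.532 -0.122  0.394]
[-4.7, -2.3, 0.1, 5, 6.6] [ 0.115  0.689 -0.715] -0.056 [ 0.537 -0.106  0.395]
[-2.5, -2.9, -1.8, 5, 6.6] [ 0.141  0.702 -0.699] -0.033 [ 0.545 -0.117  0.399]
[-2.6, -2.9, -1.7, 5, 6.6] [ 0.168  0.713 -0.681] -0.01 [ 0.552 -0.126  0.402]
[2.0, -0.7, -2.1, 5, 6.6] [ 0.178  0.716 -0.674] -0.0 [ 0.543 -0.159  0.391]
```

apply_moves --rows '[[[0, 0, 0, 8, 6.6], [0, 0, 0, 6, 6.6], [0, 0, 0, 3, 6.6], [0, 0, 0, 1, 6.6], [0, 0, 0, 0.6, 6.6], [-2, -1, -0.3, 2, 6.6], [-4, -1.8, -0.5, 5, 6.6]]]'

```text
time_s: 19.25
tcp_pos: [0.5087, -0.1865, 0.3732]
eef_rot: [-1.641, 2.055, 0.748]
contact_force: [0.6, 0.1, -0.3]
opening: 0.0656
finger_force: 0.0
```

apply_moves --rows '[[[-4.7, -2.1, -0.5, 5, 6.6], [-4.7, -2.2, -0.4, 5, 6.6], [-4.7, -2.2, -0.2, 5, 6.6], [-4.7, -2.3, -0.1, 5, 6.6], [-4.7, -2.3, 0.1, 5, 6.6]]]'

```text
time_s: 19.75
tcp_pos: [0.4841, -0.1449, 0.3441]
eef_rot: [-1.469, 2.067, 0.747]
contact_force: [-0.4, 0.2, 0.2]
opening: 0.0659
finger_force: 0.0
```

```bash
python3 g2.py | tail -9; python3 -c "
from tgt import *
st();print(twist_level())"
```

```text
[-5.1, -0.8, 0.4, 5, 6.6] [ 0.162  0.725 -0.669] -0.018 [ 0.441 -0.145  0.307]
[-2.1, 0.7, -2.0, 5, 6.6] [ 0.183  0.735 -0.653] -0.001 [ 0.422 -0.152  0.32 ]
[3.5, 1.9, 1.4, 5, 6.6] [ 0.183  0.735 -0.653] -0.001 [ 0.392 -0.152  0.29 ]
[3.7, 1.6, 1.4, 5, 6.6] [ 0.183  0.735 -0.652] -0.0 [ 0.362 -0.152  0.26 ]
[3.8, 1.3, 1.4, 5, 6.6] [ 0.184  0.736 -0.652] 0.0 [ 0.331 -0.152  0.229]
[5.1, -0.7, -0.8, 5, 6.6] [ 0.184  0.736 -0.652] 0.0 [ 0.301 -0.182  0.199]
[4.0, 0.6, 1.4, 5, 6.6] [ 0.186  0.736 -0.651] 0.003 [ 0.27  -0.182  0.168]
[3.1, 2.1, 3.6, 5, 6.6] [ 0.19   0.737 -0.649] 0.006 [ 0.238 -0.152  0.137]
[3.3, 1.8, 3.6, 5, 6.6] [ 0.195  0.737 -0.647] 0.01 [ 0.206 -0.122  0.106]
t 19.75 tcp [ 0.4841 -0.1449  0.3441] 
X [-0.299 -0.681 -0.668] Y [-0.951  0.27   0.15 ] Z [ 0.079  0.68  -0.729] 
q [-0.831  0.31   1.414  0.58   1.91   2.703] F [-0.4  0.2  0.2] op 0.0659 ff 0.0
(np.float64(167.37340295873938), np.float64(-12.626597041260652))
```

apply_moves --rows '[[[-4.7, -2.3, 0.1, 5, 6.6], [-4.7, -2.0, 0.1, 5, 6.6], [-4.7, -1.8, 0.1, 5, 6.6]]]'

```text
time_s: 20.05
tcp_pos: [0.4809, -0.1188, 0.3244]
eef_rot: [-1.338, 2.055, 0.766]
contact_force: [-0.3, -1.0, -0.1]
opening: 0.0662
finger_force: 0.0
```

```bash
cat > grasp.py <<'E'
from tgt import *
st();t=twist_level()[1];print('twist',t)
Z=Zw();print('Z.l',Z@[.970,-.242,0])
g=np.array([.479,-.3926,.044])-.003*Z   # TCP at grasp
pre=g+[0,0,.12];q=robot.sense()['q'];Rt=R.from_rotvec(robot.sense()['eef_rot'])*R.from_euler('z',t,degrees=True)
for p in((.48,-.3,.3),pre,g):
    s=kin.ik(np.array(p),Rt,sim.G,q);q=s.x;print(p,s.cost,q.round(2))
plan([(.48,-.3,.3),pre],[round(t,1),0],claw=6.6,step=4.8)
E
python3 grasp.py
```

```text
t 20.05 tcp [ 0.4809 -0.1188  0.3244] 
X [-0.341 -0.606 -0.719] Y [-0.928  0.337  0.157] Z [ 0.147  0.721 -0.677] 
q [-0.854  0.288  1.544  0.65   1.831  2.703] F [-0.3 -1.  -0.1] op 0.0662 ff 0.0
twist -12.292675045330498
Z.l -0.03154302331714523
(0.48, -0.3, 0.3) 2.7957054429465326e-23 [-1.02  0.5   1.26  0.58  1.98  2.39]
[ 0.47855791 -0.39476304  0.16603121] 2.0511628135769806e-17 [-1.09  0.7   1.22  0.51  1.88  2.24]
[ 0.47855791 -0.39476304  0.04603121] 8.023443332986883e-26 [-1.09  0.81  1.32  0.49  1.69  2.14]
4 [[3.2, -1.6, -2.9, np.float64(-3.1), 6.6], [3.3, -1.4, -2.8, np.float64(-3.1), 6.6], [3.3, -1.3, -2.9, np.float64(-3.1), 6.6], [3.4, -1.0, -2.8, np.float64(-3.1), 6.6]]
4 [[4.0, -0.4, 0.5, 0.0, 6.6], [4.1, -0.5, 0.6, 0.0, 6.6], [4.0, -0.4, 0.5, 0.0, 6.6], [4.1, -0.5, 0.6, 0.0, 6.6]]
```

apply_moves --rows '[[[3.2, -1.6, -2.9, -3.1, 6.6], [3.3, -1.4, -2.8, -3.1, 6.6], [3.3, -1.3, -2.9, -3.1, 6.6], [3.4, -1.0, -2.8, -3, 6.6], [4.0, -0.4, 0.5, 0, 6.6], [4.1, -0.5, 0.6, 0, 6.6], [4.0, -0.4, 0.5, 0, 6.6], [4.1, -0.5, 0.6, 0, 6.6], [0, 0, 0, 0, 6.6]]]'

```text
time_s: 20.95
tcp_pos: [0.4777, -0.3969, 0.1606]
eef_rot: [-1.524, 1.875, 0.679]
contact_force: [0.2, 0.2, -0.6]
opening: 0.0662
finger_force: 0.0
```

```bash
python3 -c "
from tgt import *
st();g=np.array([.479,-.3926,.051])-.003*Zw();print(g);plan([g+[0,0,.05],g],claw=6.6,step=2.5)
im=viewer.get_image('side');crop('side',im,215,270,160,120,4,'pics/c7.png');print(proj('side',np.array(robot.sense()['tcp_pos'])),proj('side',g))"
```

```text
t 20.95 tcp [ 0.4777 -0.3969  0.1606] 
X [-0.141 -0.66  -0.738] Y [-0.979  0.202  0.006] Z [ 0.145  0.724 -0.675] 
q [-1.09   0.712  1.217  0.507  1.877  2.243] F [ 0.2  0.2 -0.6] op 0.0662 ff 0.0
[ 0.47856575 -0.39477162  0.05302374]
3 [[1.4, -0.0, 1.4, 0.0, 6.6], [1.3, -0.0, 1.3, 0.0, 6.6], [1.4, -0.1, 1.4, 0.0, 6.6]]
2 [[1.8, -0.0, 1.7, 0.0, 6.6], [1.9, -0.0, 1.6, 0.0, 6.6]]
[[303.20743112 318.11238616]] [[301.73071105 351.99137631]]
```

View pics/c7.png

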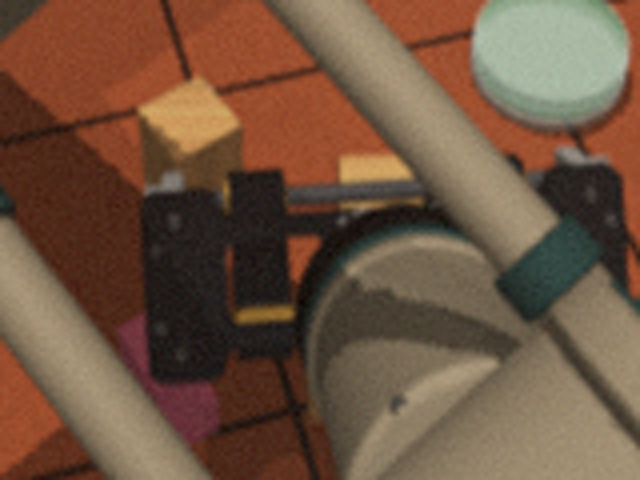

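The side view is mostly blocked by the wrist. The gripper sits over the sample, the plain block is behind it at (190,130), and the pink piece is at lower left (170,390). I'll descend slowly.

apply_moves --rows '[[[1.4, 0, 1.4, 0, 6.6], [1.3, 0, 1.3, 0, 6.6], [1.4, -0.1, 1.4, 0, 6.6], [1.8, 0, 1.7, 0, 6.6], [1.0, 0, 0.9, 0, 6.6]]]'

```text
time_s: 21.5
tcp_pos: [0.4804, -0.3923, 0.0697]
eef_rot: [-1.53, 1.872, 0.672]
contact_force: [-0.3, 0.3, 0.6]
opening: 0.066
finger_force: 0.0
```

```bash
python3 -c "
from tgt import *
st();g=np.array([.479,-.3926,.051])-.003*Zw();plan([g],claw=6.6,step=2.5)
im=viewer.get_image('top')"
```

```text
t 21.5 tcp [ 0.4804 -0.3923  0.0697] 
X [-0.135 -0.664 -0.736] Y [-0.98   0.198  0.001] Z [ 0.145  0.721 -0.677] 
q [-1.084  0.787  1.305  0.491  1.728  2.162] F [-0.3  0.3  0.6] op 0.066 ff 0.0
1 [[1.4, 0.1, 0.9, 0.0, 6.6]]
```

Nothing touched. I'll finish the descent and close.

apply_moves --rows '[[[0.7, 0.1, 0.5, 0, 6.6], [0.7, 0, 0.4, 0, 6.6], [0, 0, 0, 0, 6.6], [0, 0, 0, 0, 3], [0, 0, 0, 0, 3], [0, 0, 0, 0, 3], [0, 0, 0, 0, 3]]]' --newtons 20

```text
time_s: 22.25
tcp_pos: [0.4789, -0.3964, 0.054]
eef_rot: [-1.53, 1.873, 0.67]
contact_force: [-0.0, 0.1, 1.9]
opening: 0.0396
finger_force: 20.0
```

```bash
python3 -c "
from tgt import *
st()"
```

```text
t 22.25 tcp [ 0.4789 -0.3964  0.054 ] 
X [-0.135 -0.664 -0.735] Y [-0.98   0.199  0.   ] Z [ 0.146  0.72  -0.678] 
q [-1.088  0.805  1.309  0.487  1.709  2.148] F [-0.   0.1  1.9] op 0.0396 ff 20.0
```

```bash
python3 -c "
from tgt import *
W=[(.479,-.396,.12),(.485,-.36,.25),(.5156,.0624,.25),(.5156,.0624,.16)]
q=robot.sense()['q'];Rt=R.from_rotvec(robot.sense()['eef_rot'])
for p in W+[(.5156,.0624,.136)]:
    s=kin.ik(np.array(p),Rt,sim.G,q);q=s.x;print(s.cost,q.round(2))
plan(W,claw=3,step=3.5)"
```

```text
5.958750210736332e-29 [-1.09  0.74  1.26  0.5   1.81  2.2 ]
3.4672280115845657e-19 [-1.06  0.61  1.19  0.55  1.97  2.33]
4.677506644590876e-22 [-0.55  0.25  1.8   0.77  1.48  2.56]
4.192533881073737e-27 [-0.55  0.35  1.92  0.79  1.32  2.4 ]
4.211074713632598e-23 [-0.55  0.38  1.95  0.8   1.28  2.36]
2 [[-2.4, 0.0, -2.2, 0.0, 3], [-2.5, 0.0, -2.2, 0.0, 3]]
4 [[-3.0, 0.0, -1.5, 0.0, 3], [-3.0, 0.0, -1.6, 0.0, 3], [-3.0, 0.1, -1.5, 0.0, 3], [-3.0, 0.0, -1.6, 0.0, 3]]
13 [[-2.2, 0.4, 2.4, 0.0, 3], [-2.2, 0.4, 2.4, 0.0, 3], [-2.2, 0.4, 2.4, 0.0, 3], [-2.2, 0.4, 2.4, 0.0, 3], [-2.2, 0.4, 2.4, 0.0, 3], [-2.2, 0.4, 2.4, 0.0, 3], [-2.2, 0.4, 2.4, 0.0, 3], [-2.2, 0.4, 2.3, 0.0, 3], [-2.2, 0.5, 2.4, 0.0, 3], [-2.2, 0.4, 2.3, 0.0, 3], [-2.2, 0.5, 2.4, 0.0, 3], [-2.1, 0.4, 2.3, 0.0, 3], [-2.2, 0.5, 2.4, 0.0, 3]]
3 [[2.2, -0.0, 2.0, 0.0, 3], [2.2, -0.0, 2.0, 0.0, 3], [2.2, -0.0, 2.1, 0.0, 3]]
```

apply_moves --rows '[[[-1, 0, -0.9, 0, 3], [-1.9, 0, -1.8, 0, 3], [-2, 0, -1.7, 0, 3], [-3, 0, -1.5, 0, 3], [-3, 0, -1.6, 0, 3], [-3, 0.1, -1.5, 0, 3], [-3, 0, -1.6, 0, 3]]]' --newtons 25

```text
time_s: 22.95
tcp_pos: [0.4851, -0.3596, 0.2521]
eef_rot: [-1.531, 1.873, 0.67]
contact_force: [-0.1, 0.1, -1.2]
opening: 0.0401
finger_force: 25.0
```

apply_moves --rows '[[[-2.2, 0.4, 2.4, 0, 3], [-2.2, 0.4, 2.4, 0, 3], [-2.2, 0.4, 2.4, 0, 3], [-2.2, 0.4, 2.4, 0, 3], [-2.2, 0.4, 2.4, 0, 3], [-2.2, 0.4, 2.4, 0, 3], [-2.2, 0.4, 2.4, 0, 3], [-2.2, 0.4, 2.3, 0, 3], [-2.2, 0.5, 2.4, 0, 3], [-2.2, 0.4, 2.3, 0, 3]]]'

```text
time_s: 23.95
tcp_pos: [0.5094, -0.033, 0.2512]
eef_rot: [-1.531, 1.873, 0.67]
contact_force: [-0.2, 0.6, -0.8]
opening: 0.0399
finger_force: 25.0
```

```bash
python3 -c "
from tgt import *
st();plan([(.5156,.0624,.25),(.5156,.0624,.16)],claw=3,step=3)"
```

```text
t 23.95 tcp [ 0.5094 -0.033   0.2512] 
X [-0.135 -0.665 -0.735] Y [-0.98   0.199 -0.   ] Z [ 0.147  0.72  -0.678] 
q [-0.708  0.301  1.719  0.698  1.598  2.478] F [-0.2  0.6 -0.8] op 0.0399 ff 25.0
4 [[-1.6, 0.3, 1.8, 0.0, 3], [-1.6, 0.3, 1.7, 0.0, 3], [-1.6, 0.3, 1.8, 0.0, 3], [-1.5, 0.4, 1.7, 0.0, 3]]
4 [[1.6, -0.0, 1.5, 0.0, 3], [1.7, -0.0, 1.5, 0.0, 3], [1.6, -0.0, 1.6, 0.0, 3], [1.7, -0.0, 1.5, 0.0, 3]]
```

apply_moves --rows '[[[-1.6, 0.3, 1.8, 0, 3], [-1.6, 0.3, 1.7, 0, 3], [-1.6, 0.3, 1.8, 0, 3], [-1.5, 0.4, 1.7, 0, 3], [1.6, 0, 1.5, 0, 3], [1.7, 0, 1.5, 0, 3], [1.6, 0, 1.6, 0, 3], [1.7, 0, 1.5, 0, 3], [0, 0, 0, 0, 3]]]'

```text
time_s: 24.85
tcp_pos: [0.5144, 0.0611, 0.158]
eef_rot: [-1.529, 1.875, 0.676]
contact_force: [-0.6, 0.6, -0.6]
opening: 0.0401
finger_force: 25.0
```

```bash
python3 -c "
from tgt import *
st();plan([(.5156,.0624,.138)],claw=3,step=3)
im=viewer.get_image('side');crop('side',im,190,60,150,150,4,'pics/c8.png')
for d in finder.masks_of('sample','side')[:5]: print(round(d['conf'],2),np.round(d['centre']),d['mask'].sum())
p=np.array(robot.sense()['tcp_pos'])+[0,.0038,-.054];print(p,proj('side',[p,p+[0,0,.03],(.5156,.0662,.082)]))"
```

```text
t 24.85 tcp [0.5144 0.0611 0.158 ] 
X [-0.138 -0.663 -0.736] Y [-0.98   0.199  0.005] Z [ 0.143  0.722 -0.677] 
q [-0.555  0.356  1.922  0.79   1.325  2.401] F [-0.6  0.6 -0.6] op 0.0401 ff 25.0
1 [[1.4, -0.1, 1.5, 0.0, 3]]
0.78 [378. 347.] 689
0.76 [368. 255.] 726
0.67 [408. 275.] 509
0.66 [188. 262.] 162
[0.51593442 0.06444419 0.10616119] [[261.19306319 186.03774828]
 [260.70876342 176.79276493]
 [261.28974137 192.87776885]]
```

View pics/c8.png

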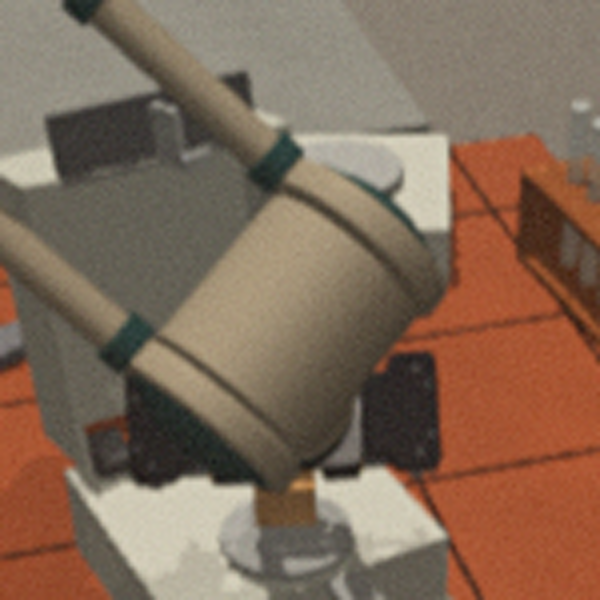

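The block hangs upright over the pan: block at crop (286,505), pan at about (288,535). The hood stands open behind it. I'll lower it gently.

apply_moves --rows '[[[0.5, 0, 0.5, 0, 3], [0.5, 0, 0.4, 0, 3], [0.3, 0, 0.3, 0, 3], [0.1, 0, 0.1, 0, 3], [0, 0, 0, 0, 3]]]'

```text
time_s: 25.45
tcp_pos: [0.5157, 0.0606, 0.14]
eef_rot: [-1.53, 1.873, 0.672]
contact_force: [-0.8, -0.3, -0.2]
opening: 0.0398
finger_force: 25.0
```

apply_moves --rows '[[[0.1, 0, 0.1, 0, 3], [0, 0, 0, 0, 3]]]'

```text
time_s: 25.65
tcp_pos: [0.5158, 0.0606, 0.1386]
eef_rot: [-1.53, 1.873, 0.671]
contact_force: [0.2, -0.1, -0.7]
opening: 0.0396
finger_force: 25.0
```

apply_moves --rows '[[[0, 0, 0.1, 0, 3], [0, 0, 0.1, 0, 3], [0, 0, 0, 0, 3]]]'

```text
time_s: 25.95
tcp_pos: [0.516, 0.0622, 0.1373]
eef_rot: [-1.53, 1.873, 0.671]
contact_force: [0.1, -0.9, -0.2]
opening: 0.0394
finger_force: 25.0
```

apply_moves --rows '[[[0.1, 0, 0, 0, 3], [0, 0, 0, 0, 3]]]'

```text
time_s: 26.15
tcp_pos: [0.5159, 0.0613, 0.1365]
eef_rot: [-1.53, 1.873, 0.671]
contact_force: [-0.9, -0.5, -1.0]
opening: 0.0398
finger_force: 25.0
```

apply_moves --rows '[[[0.05, 0, 0.05, 0, 3], [0, 0, 0, 0, 3]]]'

```text
time_s: 26.35
tcp_pos: [0.516, 0.0614, 0.1359]
eef_rot: [-1.53, 1.873, 0.671]
contact_force: [-0.5, 0.8, 0.5]
opening: 0.0402
finger_force: 25.0
```

apply_moves --rows '[[[0.05, 0, 0.05, 0, 3], [0, 0, 0, 0, 3]]]'

```text
time_s: 26.55
tcp_pos: [0.516, 0.0616, 0.1359]
eef_rot: [-1.529, 1.872, 0.671]
contact_force: [-1.1, -1.5, 4.6]
opening: 0.0398
finger_force: 25.0
```

apply_moves --rows '[[[0.05, 0, 0.05, 0, 3], [0, 0, 0, 0, 3]]]'

```text
time_s: 26.75
tcp_pos: [0.516, 0.0617, 0.1358]
eef_rot: [-1.529, 1.871, 0.672]
contact_force: [-3.0, -4.2, 8.7]
opening: 0.0396
finger_force: 25.0
```

Contact with the pan at TCP z 0.136. I'll relieve the force, open, and withdraw along the tool axis.

apply_moves --rows '[[[-0.05, 0, -0.05, 0, 3], [-0.05, 0, -0.05, 0, 3], [0, 0, 0, 0, 3.9], [0, 0, 0, 0, 4.3], [0, 0, 0, 0, 4.8], [0, 0, 0, 0, 5.5], [0, 0, 0, 0, 6], [0, 0, 0, 0, 6]]]'

```text
time_s: 27.55
tcp_pos: [0.5159, 0.0614, 0.1358]
eef_rot: [-1.53, 1.873, 0.671]
contact_force: [-0.3, -0.4, 0.3]
opening: 0.0598
finger_force: 0.0
```

apply_moves --rows '[[[0, 0, -0.5, 0, 6], [0, 0, -1, 0, 6], [0, 0, -2, 0, 6], [0, 0, -3, 0, 6], [0, 0, -4, 0, 6], [0, 0, -4, 0, 6], [0, 0, -4, 0, 6], [0, 0, -4, 0, 6], [0, 0, -3, 0, 6], [0, 0, 0, 0, 6]]]'

```text
time_s: 28.55
tcp_pos: [0.4793, -0.1259, 0.3109]
eef_rot: [-1.53, 1.875, 0.661]
contact_force: [-0.1, -0.4, -0.2]
opening: 0.0598
finger_force: 0.0
```

```bash
python3 -c "
from tgt import *
st()
for n in('side','top'):
  im=viewer.get_image(n);cv2.imwrite(f'pics/{n}9.png',im[:,:,::-1])
  for d in finder.masks_of('sample',n)[:5]: print(n,round(d['conf'],2),np.round(d['centre']),d['mask'].sum())
  print(proj(n,[(.5156,.0662,.082),(.5156,.0662,.113)]))
a=cv2.imread('pics/side9.png')[60:240,170:330];b=cv2.imread('pics/top9.png')[140:260,130:330]
a=cv2.resize(a,(400,450));b=cv2.resize(b,(400,240));o=np.zeros((450,800,3),np.uint8);o[:,:400]=a;o[:240,400:]=b;cv2.imwrite('pics/f.png',o)"
```

```text
t 28.55 tcp [ 0.4793 -0.1259  0.3109] 
X [-0.135 -0.668 -0.732] Y [-0.979  0.203 -0.005] Z [ 0.152  0.716 -0.681] 
q [-0.865  0.298  1.56   0.64   1.809  2.462] F [-0.1 -0.4 -0.2] op 0.0598 ff 0.0
side 0.91 [378. 346.] 697
side 0.88 [371. 255.] 739
side 0.7 [410. 273.] 517
side 0.57 [188. 260.] 336
[[261.28974137 192.87776885]
 [260.79859628 183.59497875]]
top 0.76 [210. 245.] 231
top 0.72 [203. 418.] 265
top 0.19 [222. 157.] 4024
[[244.43371596 210.49431849]
 [243.36183225 209.96165888]]
```

View pics/f.png

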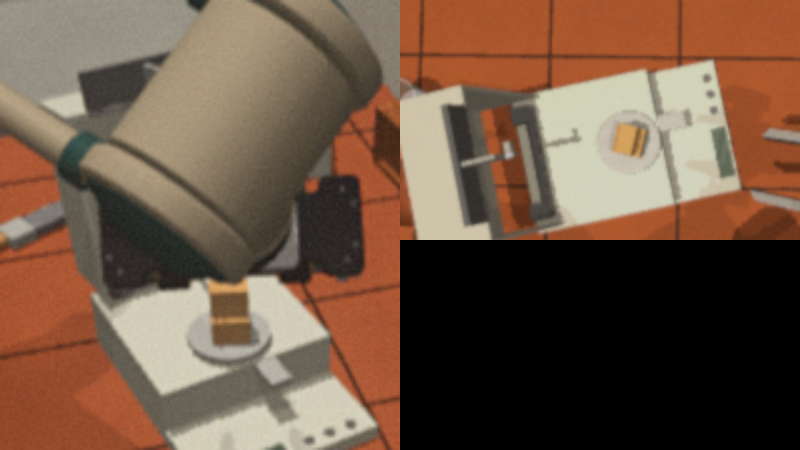

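The sample stands upright in the middle of the pan: the block is at (630,140) in the top crop, with the pan centred at (628,138). The hood's lip at (450,107) fits about 1.8, and the gripper is clear. Handing in.

```bash
python3 -c "
from plant import robot
print(robot.hand_in())"
```

```text
the job is handed in; nothing more can be done
None
```

The job is handed in with no verdict shown: the hood is past its catch and fully open (about 1.8 rad), and the sample stands upright in the middle of the pan, set down with under 10 N; early on, a move against a wrist-joint limit briefly gave 81 N at the wrist, below the 120 N limit, and some moves ran joints 5 and 6 right up to their range limits (readings 0.001 and 0.004 rad over the rounded figures).

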